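# Clamp the vegetable slicer to the chopping board

### The arm

A 6-joint arm with a two-finger parallel gripper is mounted at the origin on the work surface. World frame = base frame: x ahead of the robot, y to its left, z up, the work surface at z = 0. Lengths are in m, angles in rad, forces in N, time in s.
With the tool pointing down it reaches from about 0.275 to 0.725 m from the base axis. Payload 5.6 kg.
Tool frame: the origin (TCP) lies midway between the tips of the shut fingers; the grasp point (between the pads) lies 19 mm behind it; z points along the fingers, y is the direction in which the jaws open and shut (so a half turn about z gives the same grasp; the last joint's range is limited). The gripper opens to 85 mm and grips with 20 to 120 N. Pads are 22 mm wide; open, the fingers measure 114 mm over their backs; the gripper's body (76 mm by 85 mm) begins 54 mm behind the grasp point. The pads swing forward as they close: fully open they stand 13 mm farther back than shut.
Start: joints at [1.452, 0.255, 0.108, 0, -1.424, -0.285], TCP at [0.216, 0.506, 0.211] pointing down, gripper open.
Joint ranges: [-2.95, 2.95], [-1.21, 1.97], [-1.09, 1.5], [-2.87, 1.71], [-2.94, -0.07], [-3.05, 3.05]. Speed limits (rad/s): [2.57, 2.57, 3.14, 3.14, 3.14, 3.14].

### API

Orientations are given as a rotation vector (axis times angle).
In Python, from rig import observe, optics, order gives the robot as it stands. The module is installed in compiled form; this text tells all that it offers.
- The arm moves only by the tool drive_tool, never from a script. Its argument "series" is a list of rows, each a list of 5 numbers: the shift along the tool's x, y, z in cm, then the turn about the tool's z in rad, then the opening, from 0 (shut) to 1 (fully open). In form: [[x, y, z, yaw, gripper], ...]. A call has 1 to 5 rows; each row shifts and turns the pose as measured when the row begins, along the tool's axes as they then stand; what a row does not reach is not made up. A row lasts 1/12 s, in which the tool goes at most 41.7 mm and 7.16 degrees, less where a joint would pass 70% of its speed; a pose out of reach is approached as far as the arm can. A call is refused whole if a number of a shift passes 4.17 or a number of a turn 0.125, either way. A call with a gripper value outside its range is refused whole. The fingers move at their own pace and stop on an object; "grip_force" is the grip in N (left out, the last holds). Time passes only in rows, so rows that do not move let the fingers close. It gives the time, the measured TCP pose, the force and the opening at its end, in the units of the state.
- observe(): the state, without advancing time (a new reading comes with each control period).
- optics.camera(name): name is "scene" or "top" or "wrist"; returns a dict with "image" (480x640x3 uint8, red, green, blue), "vfov" (degrees; the focal length in pixels is half the picture's height over the tangent of half this angle, whatever the lens; pixels are square), "cx", "cy" (the principal point, pixels), "rvec" (rotation vector, rad) and "tvec" (3), from world to camera coordinates, as OpenCV has them. Camera axes: x right, y down, z forward; pixel columns grow to the right and rows downward; lengths in m; the calibration is good to about 2 mm. A picture is of the moment at which its call begins. There is no depth.
- order.close_job(): hands the job in, once; it reports no verdict.
The state is a dict: "clock": time; "qpos": joint angles; "qd": joint speeds; "joint_torque": joint torques, N m; "tcp_pos": TCP position; "tcp_rot": TCP orientation; "wrist_force": force on the tool from outside, world axes, zero at the start; "torque": the same for the moment, N m; "opening": finger opening in m.
Only numpy, scipy, OpenCV 4.12 (cv2) and the standard library are available. Lean on these libraries where they do the work, as an engineer would, in place of code of your own. Each camera call takes 0.05 s, during which the arm holds its last target. There are 200 camera calls.

### The job

Clamp the slicer's foot to the board so that it can be cranked with one hand: push the clamp's free jaw gently down its bar, pressing on the thumb rest, until the rubber pad bears on the foot and the jaw tilts and binds by itself. Then tighten it by turning the wooden handle about half a turn clockwise, firm but not overtight, and let go; do not shift the slicer or disturb the tray, bowl and cup.

Things in the scene. Friction and masses are not known exactly. Their poses are not given: they have to be found in the camera images.
- jaw (a joint): the jaw's slide down its upright bar, m: 0 at the top, grows downward. Free jaw: grey, a sleeve on the bar with a 150 mm long, 18 mm wide level arm over the board. It stays where it is left; a push of about 1 to 4 N on the thumb rest slides it down (up to about 40 mm/s). At the start its pad hangs 20 to 85 mm above the slicer's foot.
- tilt (a joint): tilt of the jaw on its bar, rad: about 0 (-0.005 when free) with the arm level, grows as its outer end is lifted; at 0.02 to 0.025 the sleeve binds on the bar and no longer slides. It tilts when the pad bears on the work and the thumb rest is pushed on down by about 3 to 5 mm; the push then rises to about 11 to 14 N. Pushing at the handle does not tilt it.
- thumb (a point): centre of the top face of the thumb rest, a flat grey pad 34 x 34 mm on top of the jaw's arm, 70 mm out from the bar's centre and 80 mm from the spindle; z up. The bar (24 x 8 mm) stands up beside it to 245 mm above the table: turn the gripper so that its body clears it.
- handle (a point): centre of the wooden T-handle on top of the spindle: a bar 56 mm long (its x axis), 16 mm wide (its y axis), 22 mm high (z up); from its underside there are 52 mm down to the jaw's arm. It stands on the spindle axis, 150 mm from the bar, and turns and sinks with the screw.
- screw (a joint): angle of the screw, rad, grows as the handle is turned clockwise seen from above, which drives the spindle and handle down 8 mm a turn (1.27 mm per rad). Starts between -0.4 and 0.4, the handle then lying across the jaw's arm. It turns with a drag of 0.08 N m and stays where it is left.
- spindle: the clamp's spindle with handle and pad; origin on its axis, sinking with the screw, at mid-height of the jaw's arm when the screw reads 0; z up. The underside of the round rubber pad (28 mm across) is 56 mm below it, give or take 6 mm: its push-on socket sits differently each time. Once bound, the pad bears with 5 to 10 N, and half a turn of the screw adds about 15 N.
- foot (a point): centre of the top face of the slicer's foot, a flat aluminium plate 110 x 100 mm (x, y), 12 mm thick, lying on the board (its top is 40 mm above the table, the foot's top 52 mm); z up. The pad comes down on it. The slicer's white housing with cone and crank, 94 mm high, stands 100 mm away along -y.
- slicer: the vegetable slicer, 0.8 kg; origin under the centre of its foot; axes as foot.
- tray: steel tray 170 x 220 x 35 mm, a bystander; origin under its centre.
- bowl: white bowl, 110 mm across, 50 mm high, a bystander; origin under its centre.
- cup: blue cup, 72 mm across, 80 mm high, a bystander; origin under its centre.
There are look-alikes about, which are no part of the job. What is meant by the slicer is not yellow, and is the larger of those in its own colour.

How it is judged:
By the outcome, as a careful person would: the job done as asked, in the order asked, and still so for the second after the job is handed in, with the robot touching nothing.
It also fails if it takes over 72 s, if anything falls off the work surface, if the arm or the gripper's body presses on something with over 40 N, if the wrist force passes 120 N, or if a joint passes its speed limit or range.

## Working session

There is one attempt and no reset: what is moved stays moved. The work goes in short steps, Python scripts to look and compute and a tool call to move; the robot and the scene stay as the last step left them, time stands still between calls to the robot, and variables do not carry over. Pictures are saved under pics/ and viewed, about 8 in all and at most 12, crops included, and the job is handed in when it is done.

Besides the shell and the picture viewer there is one more tool, called after ">>>" as a command line: name --pt "numbers of a row" for each row, then --argument value for the rest. drive_tool: Moves the arm, as the interface text tells. Its arguments: {"type":"object","properties":{"series":{"type":"array","items":{"type":"array","items":{"type":"number"}}},"grip_force":{"type":"number"}},"required":["series"]}

```bash
mkdir -p pics
cat > h.py <<'E'
import numpy as np, cv2
from rig import observe, optics, order
def cam(n,save=None):
    c=optics.camera(n); c['f']=240/np.tan(np.radians(c['vfov'])/2)
    c['R']=cv2.Rodrigues(np.array(c['rvec'],float))[0]; c['t']=np.array(c['tvec'],float).reshape(3)
    if save: cv2.imwrite('pics/'+save,c['image'][:,:,::-1])
    return c
def ray(c,u,v):
    d=c['R'].T@np.array([(u-c['cx'])/c['f'],(v-c['cy'])/c['f'],1.]); return -c['R'].T@c['t'],d
def onz(c,u,v,z):
    o,d=ray(c,u,v); return o+d*(z-o[2])/d[2]
def proj(c,p):
    q=c['R']@np.array(p,float)+c['t']; return q[:2]/q[2]*c['f']+[c['cx'],c['cy']]
def tri(c1,p1,c2,p2):
    o1,d1=ray(c1,*p1);o2,d2=ray(c2,*p2)
    s=np.linalg.lstsq(np.c_[d1,-d2],o2-o1,rcond=None)[0]
    a=o1+d1*s[0];b=o2+d2*s[1]; return (a+b)/2,np.linalg.norm(a-b)
E
python3 - <<'E'
from h import *
a=cam('scene','s0.png');b=cam('top','t0.png')
for c in (a,b): print(c['f'],c['cx'],c['cy'],-c['R'].T@c['t'],c['R'].tolist())
o=observe();print(o)
E
```

```text
449.1625877850397 316.8654168942942 243.80473294797906 [1.58714108 0.0645192  0.95009524] [[-0.0705150240247372, 0.9974579165025242, 0.01026334220586611], [0.6085821015786367, 0.051171179719398, -0.7918392109540013], [-0.7903514768917188, -0.04959047461528382, -0.6106433720286415]]
528.3801834277642 313.78357987364006 234.14508157414215 [0.38397592 0.01819833 1.38857787] [[0.013754774878718456, -0.999891624360445, 0.005248399933952319], [-0.9878608000766931, -0.014401147880823695, -0.15467270803716726], [0.15473152826709854, -0.003057200278943642, -0.9879518245777891]]
{'clock': 0.1, 'qpos': array([ 1.45158862e+00,  2.55697995e-01,  1.07134068e-01, -4.11270076e-04,
       -1.42389903e+00, -2.84574780e-01]), 'qd': array([-0.00178978, -0.00180601,  0.00287046, -0.00107494, -0.00073038,
        0.0001422 ]), 'joint_torque': array([-2.04418553e-03, -3.87601554e+01,  2.38475811e+01,  5.37785545e+00,
       -3.72742623e-03,  2.78903642e-06]), 'tcp_pos': array([0.21587506, 0.50534715, 0.20998261]), 'tcp_rot': array([ 3.07610486e+00, -6.29713380e-01, -4.20361395e-04]), 'wrist_force': array([-0.63772899, -0.75748464, -0.69700424]), 'torque': array([ 0.02360058,  0.00985943, -0.00158528]), 'opening': 0.08520506586897025}
```

View pics/s0.png

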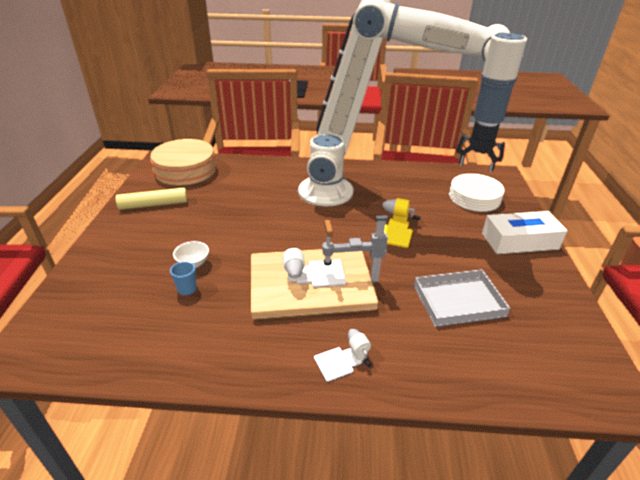

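View pics/t0.png

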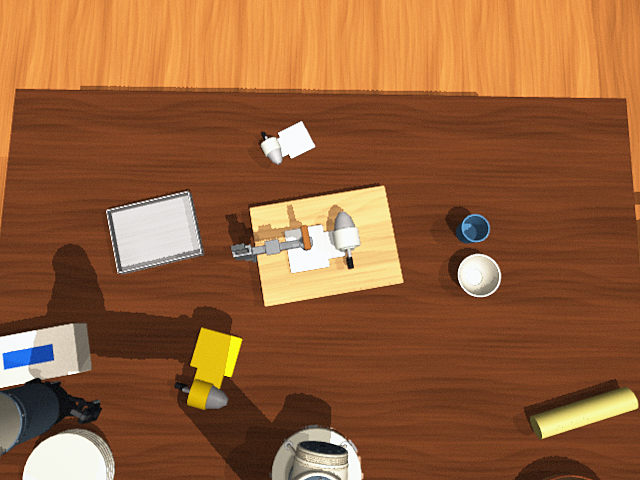

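The scene view shows the clamp bar at about (380,245), the thumb rest near (365,243), the wooden handle at (328,228) and the slicer foot at (325,273). The top view shows the bar at (243,250), the thumb rest at (273,247), the handle at (307,239) and the foot at (308,250). Next I'll zoom in on both.

Run:
```python
import cv2,numpy as np
t=cv2.imread('pics/t0.png')[190:290,220:370];s=cv2.imread('pics/s0.png')[205:300,270:400]
t=cv2.resize(t,None,fx=5,fy=5,interpolation=cv2.INTER_CUBIC)[:, :750];s=cv2.resize(s,None,fx=6,fy=6,interpolation=cv2.INTER_CUBIC)
cv2.imwrite('pics/t1.png',t);cv2.imwrite('pics/s1.png',s)
```

```text
(no output)
```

View pics/t1.png

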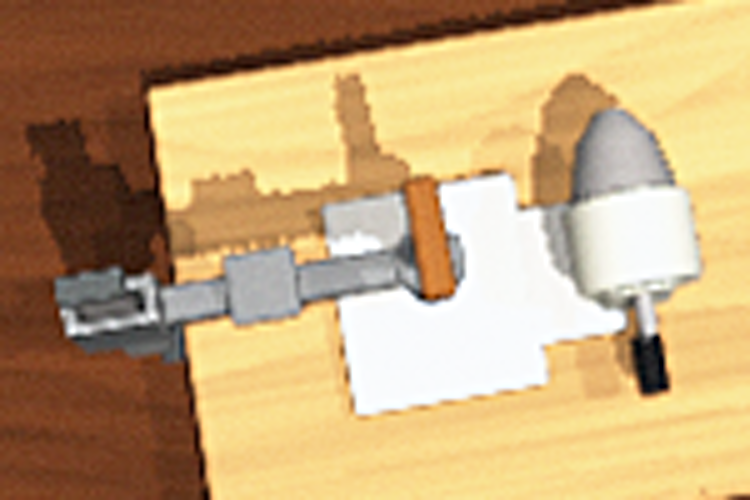

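View pics/s1.png

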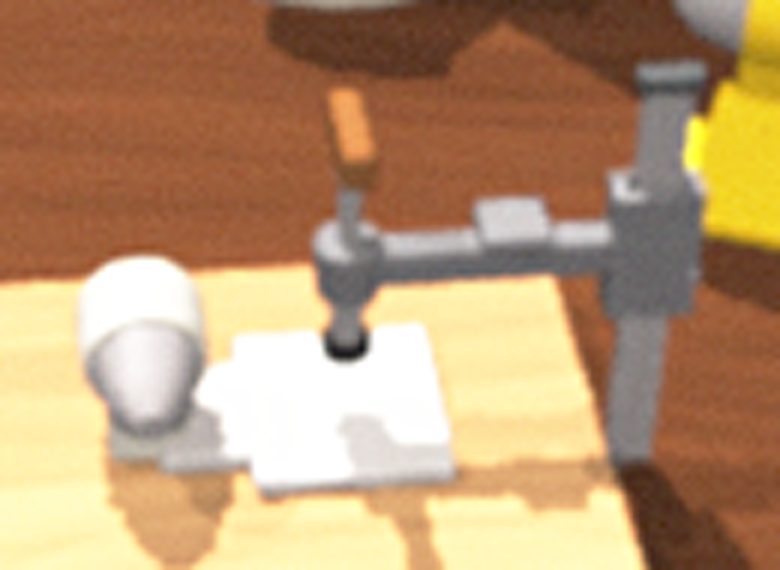

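Run:
```python
from h import *
b=cam('top');a=cam('scene')
T=lambda u,v:(220+(u+.5)/5-.5,190+(v+.5)/5-.5)
S=lambda u,v:(270+(u+.5)/6-.5,205+(v+.5)/6-.5)
th,e=tri(b,T(262,283),a,S(513,220));print('thumb',th,e)
hd,e=tri(b,T(429,238),a,S(352,128));print('handle top',hd,e)
for n,p in (('h ends',[(422,180),(438,296)]),):
  for q in p: print(n,onz(b,*T(*q),hd[2]))
print('thumb corners',[onz(b,*T(*q),th[2])[:2] for q in [(225,255),(292,247),(299,310),(234,320)]])
print('foot',[onz(b,*T(*q),.052) for q in [(322,207),(513,174),(547,385),(357,414)]])
pb=onz(a,*S(347,352),.052);print('pad shadow if at foot',pb)
d=(hd-th)[:2];print(np.linalg.norm(d),np.degrees(np.arctan2(d[1],d[0])))
bar=th[:2]-d/np.linalg.norm(d)*.07;print('bar',bar,proj(b,[*bar,.245]),proj(a,[*bar,.245]))
# pad bottom: on spindle axis vertical below handle, column in scene
for z in np.arange(.06,.15,.01): print(z,proj(a,[hd[0],hd[1],z])-.0)
print(S(347,352))
```

```text
thumb [0.54606164 0.11091143 0.1623196 ] 0.0017025592598493662
handle top [0.55960818 0.03228662 0.2215585 ] 0.00185627136559973
h ends [0.58581463 0.03677721 0.2215585 ]
h ends [0.53352606 0.02878522 0.2215585 ]
thumb corners [array([0.55904096, 0.12944169]), array([0.56328579, 0.09814542]), array([0.53358874, 0.09415547]), array([0.5284514 , 0.12437911])]
foot [array([0.60035165, 0.09047433, 0.052     ]), array([ 0.61895217, -0.00720112,  0.052     ]), array([ 0.51055712, -0.02567548,  0.052     ]), array([0.49446879, 0.07037765, 0.052     ])]
pad shadow if at foot [0.52051335 0.03116336 0.052     ]
0.07978327169376448 -80.2242880715166
bar [0.53417621 0.17989503] [237.8579749  246.14476191] [381.93079184 216.43819199]
0.06 [327.18091864 269.55990977]
0.06999999999999999 [327.26165819 267.0439706 ]
0.07999999999999999 [327.34313085 264.50518669]
0.08999999999999998 [327.42534666 261.94324546]
0.09999999999999998 [327.50831584 259.35782864]
0.10999999999999997 [327.59204877 256.74861206]
0.11999999999999997 [327.67655606 254.11526558]
0.12999999999999995 [327.7618485  251.45745291]
0.13999999999999996 [327.84793709 248.77483149]
(327.4166666666667, 263.25)
```

Triangulation gives these values:
- Thumb rest: (0.546, 0.111, 0.162).
- Handle top: (0.560, 0.032, 0.2215). Its distance to the thumb rest is 79.8 mm, against the 80 mm given.
- Arm direction: −80°.
- Pad: about 30–40 mm above the foot.

I'll lift, turn the jaw axis along the arm, and shut the fingers.

>>> drive_tool --pt "0 0 -2.2 -0.115 0" --pt "0 0 -2.2 -0.115 0" --pt "0 0 -2.2 -0.115 0" --pt "0 0 -2.2 -0.115 0" --pt "0 0 -2.2 -0.115 0"

```text
clock: 0.62
tcp_pos: [0.2146, 0.5023, 0.3168]
tcp_rot: [3.111, 0.301, -0.011]
wrist_force: [1.0, 0.3, 0.6]
opening: 0.0255
```

```bash
cat >> h.py <<'E'
def go(target,phi=None):
    o=observe();R=cv2.Rodrigues(np.array(o['tcp_rot']))[0];p=o['tcp_pos']
    print('t',o['clock'],'tcp',p.round(4),'phi',np.arctan2(R[1,0],R[0,0]).round(4),'tilt',R[:,2].round(3),'F',o['wrist_force'].round(2),'q',o['qpos'].round(2),'op',round(o['opening'],4))
    print('shift cm',((R.T@(np.array(target)-p))*100).round(2))
E
python3 -c "
from h import *
go([.546,.111,.30])"
```

```text
t 0.6167 tcp [0.2146 0.5023 0.3168] phi 0.193 tilt [-0.006 -0.017 -1.   ] F [1.   0.34 0.59] q [ 1.45  0.26  0.38 -0.   -1.71  0.31] op 0.0255
shift cm [25.03 44.74  2.15]
```

>>> drive_tool --pt "1.9 3.4 0.1 0.01 0" --pt "1.9 3.4 0.1 0.01 0" --pt "1.9 3.4 0.1 0 0" --pt "1.9 3.4 0.1 0 0" --pt "1.9 3.4 0.1 0 0"

```text
clock: 1.03
tcp_pos: [0.34, 0.3546, 0.316]
tcp_rot: [3.118, 0.298, -0.008]
wrist_force: [1.7, 0.3, -0.4]
opening: 0.0001
```

>>> drive_tool --pt "1.9 3.4 0.1 0 0" --pt "1.9 3.4 0.1 0 0" --pt "1.9 3.4 0.1 0 0" --pt "1.9 3.4 0.1 0 0" --pt "0 0 0 0 0"

```text
clock: 1.45
tcp_pos: [0.446, 0.2238, 0.3124]
tcp_rot: [3.117, 0.293, -0.008]
wrist_force: [-1.3, 1.5, -0.4]
opening: -0.0002
```

```bash
python3 -c "
from h import *
go([.546,.111,.30])"
```

```text
t 1.45 tcp [0.446  0.2238 0.3124] phi 0.1873 tilt [-0.004 -0.011 -1.   ] F [-1.27  1.48 -0.41] q [ 0.78  0.15  0.23  0.01 -1.66  0.97] op -0.0002
shift cm [ 7.73 12.93  1.33]
```

>>> drive_tool --pt "1.9 3.2 0.2 0.01 0" --pt "1.9 3.2 0.2 0 0" --pt "1.9 3.2 0.2 0 0" --pt "1.9 3.2 0.2 0 0" --pt "0 0 0 0 0"

```text
clock: 1.87
tcp_pos: [0.5466, 0.1059, 0.3033]
tcp_rot: [3.119, 0.277, -0.012]
wrist_force: [-1.8, -0.1, -0.8]
opening: -0.0003
```

>>> drive_tool --pt "0 0 0 0 0" --pt "0 0 0 0 0"

```text
clock: 2.03
tcp_pos: [0.5473, 0.104, 0.302]
tcp_rot: [3.119, 0.27, -0.016]
wrist_force: [-0.1, -0.3, 0.3]
opening: -0.0001
```

```bash
python3 -c "
from h import *
go([.546,.111,.30])
c=cam('wrist','w0.png');print(proj(c,[.546,.111,.162]),proj(c,[.5596,.0323,.2215]))"
```

```text
t 2.0333 tcp [0.5473 0.104  0.302 ] phi 0.1727 tilt [-0.009 -0.012 -1.   ] F [-0.07 -0.3   0.3 ] q [ 0.47  0.27  0.36  0.01 -1.67  1.27] op -0.0001
shift cm [-0.01 -0.71  0.19]
[311.69808808 217.37713917] [422.85641171 238.19879567]
```

View pics/w0.png

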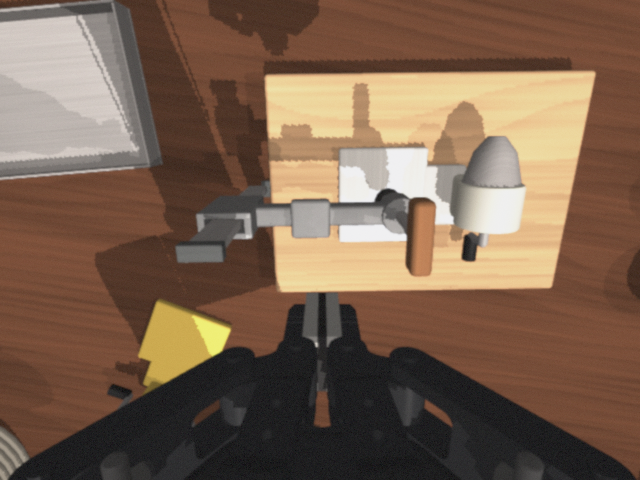

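The wrist view puts the thumb rest at (311,218) and the handle at (421,237). My projections were (312,217) and (423,238), so they agree. I'll descend above the thumb rest.

>>> drive_tool --pt "0 -0.7 2.5 0 0" --pt "0 0 3.0 0 0" --pt "0 0 3.0 0 0" --pt "0 0 2.0 0 0" --pt "0 0 0 0 0"

```text
clock: 2.5
tcp_pos: [0.5437, 0.1158, 0.1967]
tcp_rot: [3.121, 0.282, -0.003]
wrist_force: [-1.0, 0.3, -1.0]
opening: -0.0002
```

>>> drive_tool --pt "0 0 0 0 0" --pt "0 0 0 0 0"

```text
clock: 2.67
tcp_pos: [0.5429, 0.1172, 0.1981]
tcp_rot: [3.12, 0.287, -0.003]
wrist_force: [-0.4, -0.4, -0.3]
opening: 0.0
```

```bash
python3 -c "
from h import *
go([.546,.111,.162])"
```

```text
t 2.6667 tcp [0.5429 0.1172 0.1981] phi 0.1836 tilt [-0.001 -0.008 -1.   ] F [-0.42 -0.43 -0.29] q [ 0.5   0.27  0.1   0.01 -1.4   1.25] op 0.0
shift cm [0.21 0.63 3.61]
```

>>> drive_tool --pt "0.2 0.6 1.2 0.01 0" --pt "0 0 0.8 0 0" --pt "0 0 0 0 0" --pt "0 0 0 0 0"

```text
clock: 3.0
tcp_pos: [0.5488, 0.114, 0.1844]
tcp_rot: [3.124, 0.276, 0.015]
wrist_force: [0.1, 0.2, 0.5]
opening: -0.0
```

```bash
python3 -c "
from h import *
go([.546,.111,.162])"
```

```text
t 3.0 tcp [0.5488 0.114  0.1844] phi 0.1765 tilt [ 0.01  -0.005 -1.   ] F [0.1  0.24 0.53] q [ 0.49  0.28  0.07  0.01 -1.35  1.26] op -0.0
shift cm [-0.35  0.23  2.24]
```

>>> drive_tool --pt "-0.2 0.15 0.5 0 0" --pt "-0.1 0.1 0.5 0 0" --pt "0 0 0.4 0 0" --pt "0 0 0.2 0 0" --pt "0 0 0.2 0 0"

```text
clock: 3.42
tcp_pos: [0.5475, 0.1114, 0.168]
tcp_rot: [3.125, 0.278, 0.023]
wrist_force: [-0.1, 0.2, 0.4]
opening: 0.0003
```

```bash
python3 -c "
from h import *
go([.546,.111,.162])"
```

```text
t 3.4167 tcp [0.5475 0.1114 0.168 ] phi 0.1773 tilt [ 0.015 -0.003 -1.   ] F [-0.12  0.16  0.4 ] q [ 0.49  0.28  0.03  0.01 -1.31  1.26] op 0.0003
shift cm [-0.17  0.01  0.6 ]
```

>>> drive_tool --pt "-0.1 0 0.25 0 0" --pt "0 0 0.25 0 0" --pt "0 0 0.25 0 0" --pt "0 0 0.25 0 0"

```text
clock: 3.75
tcp_pos: [0.5466, 0.1111, 0.1568]
tcp_rot: [3.125, 0.278, 0.022]
wrist_force: [0.3, 0.2, -0.5]
opening: -0.0001
```

>>> drive_tool --pt "0 0 0.25 0 0" --pt "0 0 0.25 0 0" --pt "0 0 0.25 0 0" --pt "0 0 0.25 0 0"

```text
clock: 4.08
tcp_pos: [0.5468, 0.1111, 0.1457]
tcp_rot: [3.125, 0.278, 0.022]
wrist_force: [-0.0, -1.9, 4.4]
opening: 0.0003
```

```bash
python3 -c "
from h import *
go([.546,.111,.162])"
```

```text
t 4.0833 tcp [0.5468 0.1111 0.1457] phi 0.1773 tilt [ 0.015 -0.003 -1.   ] F [-0.02 -1.92  4.37] q [ 0.49  0.29 -0.02  0.01 -1.25  1.26] op 0.0003
shift cm [-0.06  0.   -1.63]
```

>>> drive_tool --pt "0 0 0.2 0 0" --pt "0 0 0.2 0 0"

```text
clock: 4.25
tcp_pos: [0.5486, 0.1097, 0.1438]
tcp_rot: [3.122, 0.278, 0.029]
wrist_force: [-0.3, -3.3, 5.9]
opening: 0.0001
```

>>> drive_tool --pt "0 0 0.2 0 0" --pt "0 0 0.2 0 0"

```text
clock: 4.42
tcp_pos: [0.5505, 0.1085, 0.1424]
tcp_rot: [3.121, 0.278, 0.037]
wrist_force: [-2.0, -2.1, 6.6]
opening: -0.0003
```

>>> drive_tool --pt "0 0 0.2 0 0" --pt "0 0 0.2 0 0"

```text
clock: 4.58
tcp_pos: [0.5522, 0.1078, 0.1414]
tcp_rot: [3.12, 0.278, 0.045]
wrist_force: [-1.9, -1.8, 7.7]
opening: 0.0002
```

```bash
python3 -c "
from h import *
go([.546,.111,.162])
c=cam('scene','s2.png');i=cv2.imread('pics/s2.png')[195:300,260:400];cv2.imwrite('pics/s2c.png',cv2.resize(i,None,fx=5,fy=5,interpolation=2))"
```

```text
t 4.5833 tcp [0.5522 0.1078 0.1414] phi 0.178 tilt [ 0.03  -0.006 -1.   ] F [-1.94 -1.76  7.66] q [ 0.48  0.29 -0.03  0.02 -1.23  1.26] op 0.0002
shift cm [-0.49 -0.4  -2.08]
```

View pics/s2c.png

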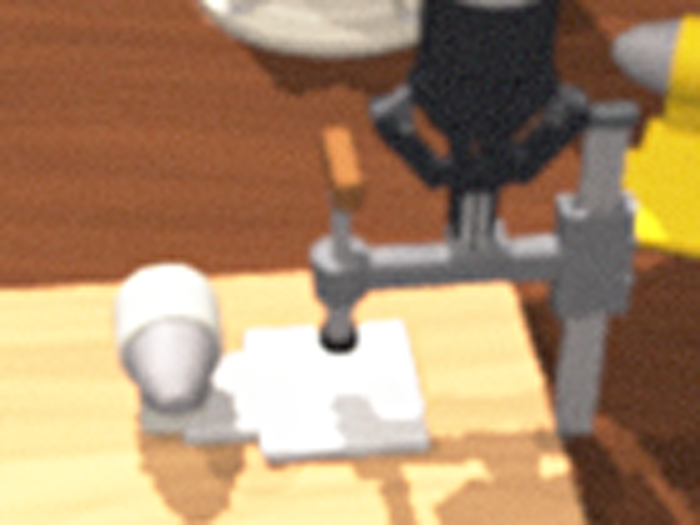

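```bash
cat >> h.py <<'E'
def orange(im,box):
    u0,v0,u1,v1=box;s=im[v0:v1,u0:u1].astype(int)
    m=(s[...,0]>120)&(s[...,0]-s[...,2]>80)&(s[...,0]-s[...,1]>50)
    n,l,st,ce=cv2.connectedComponentsWithStats(m.astype(np.uint8)); k=1+np.argmax(st[1:,4])
    return ce[k]+[u0,v0],st[k]+[u0,v0,0,0,0]
E
python3 - <<'E'
from h import *
a=cam('scene');b=cam('top','t2.png')
for n,f in ((0,('s0','t0')),(2,('s2','t2'))):
    s=cv2.imread(f'pics/{f[0]}.png')[:,:,::-1];t=cv2.imread(f'pics/{f[1]}.png')[:,:,::-1]
    p,q=orange(s,(310,212,345,245)),orange(t,(290,215,325,262))
    print(p,q,tri(b,q[0],a,p[0]))
g=cv2.cvtColor(cv2.imread('pics/s2.png')[215:300,310:350],cv2.COLOR_BGR2GRAY);g0=cv2.cvtColor(cv2.imread('pics/s0.png')[215:300,310:350],cv2.COLOR_BGR2GRAY)
print(g0[:,18].tolist());print(g[:,18].tolist())
E
```

```text
(array([325.72266065, 228.8151071 ]), array([310, 212,  35,  33, 887])) (array([301.75431034, 232.02155172]), array([290, 215,  21,  35, 232])) (array([0.57176021, 0.03328388, 0.22023648]), np.float64(0.016615422997443095))
(array([324.22884386, 228.79499404]), array([310, 212,  35,  33, 839])) (array([305.69480519, 236.64935065]), array([301, 225,  11,  25, 154])) (array([0.56238312, 0.02654829, 0.21315677]), np.float64(0.012275075647628178))
[57, 71, 90, 94, 116, 160, 178, 179, 178, 175, 178, 179, 180, 177, 178, 167, 141, 108, 91, 93, 86, 103, 126, 132, 128, 134, 132, 132, 131, 128, 128, 140, 163, 144, 113, 103, 106, 99, 101, 104, 101, 118, 124, 131, 132, 137, 128, 95, 44, 49, 185, 255, 255, 255, 255, 255, 255, 255, 254, 233, 222, 225, 226, 230, 227, 229, 238, 250, 252, 227, 179, 144, 184, 236, 246, 245, 240, 238, 235, 240, 242, 242, 241, 243, 243]
[93, 99, 91, 94, 104, 127, 159, 174, 170, 174, 176, 172, 169, 176, 173, 170, 150, 116, 95, 85, 88, 92, 103, 122, 127, 127, 133, 125, 128, 125, 125, 124, 134, 145, 123, 99, 99, 98, 95, 101, 97, 114, 121, 126, 126, 128, 126, 101, 65, 21, 122, 252, 255, 255, 255, 255, 255, 255, 252, 229, 217, 217, 221, 226, 222, 218, 227, 248, 249, 224, 171, 146, 178, 233, 243, 242, 237, 234, 232, 238, 240, 238, 238, 240, 241]
```

Run:
```python
from h import *
go([.546,.111,.162])
w=cam('wrist','w1.png');a=cam('scene')
p=observe()['tcp_pos']
print('tcp in wrist',proj(w,p),'scene',proj(a,p),'crop5',(proj(a,p)-[260,195])*5, 'thumb(.546,.111,z)',[(z,proj(w,[.546,.111,z]),(proj(a,[.546,.111,z])-[260,195])*5) for z in (.142,.152,.162)])
print(proj(w,[.5596,.0323,.2215]))
```

```text
t 4.7333 tcp [0.5523 0.1076 0.1413] phi 0.1778 tilt [ 0.03  -0.007 -1.   ] F [ 0.21 -3.03  4.79] q [ 0.48  0.29 -0.03  0.02 -1.23  1.26] op 0.0003
shift cm [-0.51 -0.42 -2.09]
tcp in wrist [321.83128416 287.69139743] scene [353.78420748 248.22100765] crop5 [468.92103741 266.10503826] thumb(.546,.111,z) [(0.142, array([312.91307845, 298.75068571]), array([474.86780359, 258.7906826 ])), (0.152, array([312.68939797, 307.82416448]), array([475.93363804, 245.26299325])), (0.162, array([312.43905171, 317.97932611]), array([477.00947157, 231.6083943 ]))]
[584.53344362 415.99330824]
```

View pics/w1.png

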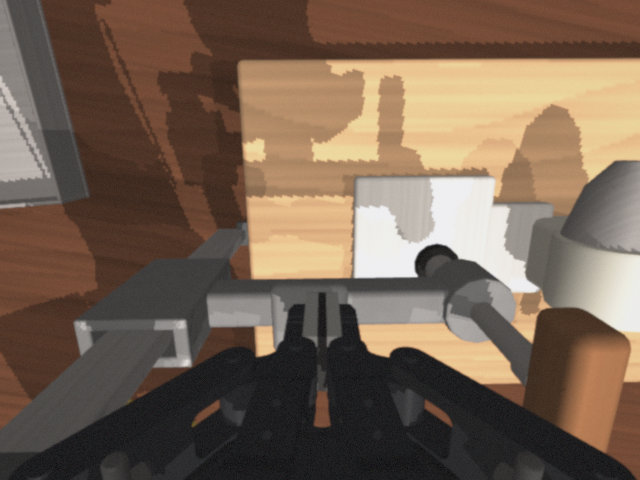

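The wrist view shows the shut fingertips at about (322,290) and the thumb rest around u 272–348, v 287–355. The numbers disagree: the TCP reads 0.141, but the jaw has hardly moved. I'll zoom in on the contact.

Run:
```python
from h import *
go([.546,.111,.162])
w=cv2.imread('pics/w1.png')[260:400,250:390];s=cv2.imread('pics/s2.png')[205:265,325:385]
print(cam('wrist')['f'])
w=cv2.resize(w,(560,560),interpolation=2)[:,80:480];s=cv2.resize(s,(560,560),interpolation=2)[:,80:480]
cv2.imwrite('pics/z3.png',np.hstack([w,s]))
```

```text
t 4.8333 tcp [0.5523 0.1076 0.1413] phi 0.1778 tilt [ 0.03  -0.007 -1.   ] F [-0.33 -2.17  5.85] q [ 0.48  0.29 -0.03  0.02 -1.23  1.26] op -0.0
shift cm [-0.51 -0.42 -2.09]
361.37381564818645
```

View pics/z3.png

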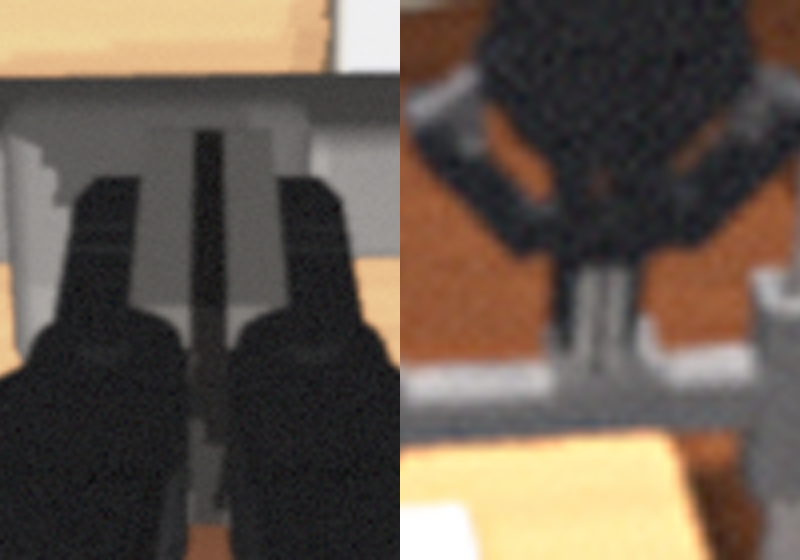

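Run:
```python
from h import *
w=cam('wrist');a=cam('scene');b=cam('top','t3.png')
C=-w['R'].T@w['t'];print('cam',C,'axis',w['R'][2]);p=observe()['tcp_pos']
print('tcp depth',(w['R']@p+w['t'])[2])
for u,v in((271,287),(346,287)):
    o,d=ray(w,u,v)
    for dep in(.150,.164,.175): print(u,v,dep,o+d*dep)
# thumb & sleeve rows in scene along finger column
g=cv2.cvtColor(cv2.imread('pics/s2.png'),6)
g0=cv2.cvtColor(cv2.imread('pics/s0.png'),6)
print(g0[228:262,349].tolist());print(g0[228:262,356].tolist());print(g[228:262,356].tolist());print(g[228:262,370].tolist(),g0[228:262,370].tolist())
```

```text
cam [0.62259952 0.12242207 0.30752923] axis [-0.2698662  -0.06089356 -0.96097045]
tcp depth 0.17959381768504945
271 287 0.15 [0.56047111 0.13085847 0.16834976]
271 287 0.164 [0.55467246 0.13164587 0.15535967]
271 287 0.175 [0.55011638 0.13226454 0.14515318]
346 287 0.15 [0.56596337 0.10021818 0.16874896]
346 287 0.164 [0.56067733 0.09814582 0.15579613]
346 287 0.175 [0.55652401 0.09651753 0.14561891]
[111, 107, 108, 112, 109, 105, 108, 107, 109, 114, 136, 160, 159, 151, 139, 162, 175, 181, 160, 129, 106, 101, 103, 155, 229, 238, 238, 237, 235, 235, 235, 232, 232, 236]
[111, 112, 105, 110, 113, 105, 104, 102, 105, 128, 189, 210, 210, 209, 211, 210, 189, 144, 110, 93, 103, 99, 113, 184, 231, 241, 238, 235, 235, 235, 229, 233, 237, 237]
[46, 41, 37, 33, 39, 65, 102, 111, 119, 120, 123, 124, 125, 114, 121, 126, 121, 111, 103, 102, 99, 96, 98, 157, 225, 235, 235, 232, 233, 229, 228, 229, 232, 233]
[93, 106, 103, 104, 101, 101, 105, 105, 103, 103, 105, 99, 95, 115, 164, 187, 180, 156, 116, 99, 99, 98, 95, 82, 88, 81, 79, 72, 74, 71, 68, 64, 66, 65] [111, 107, 105, 105, 106, 110, 109, 103, 109, 106, 107, 108, 111, 131, 186, 207, 200, 165, 116, 100, 104, 96, 87, 88, 82, 90, 87, 94, 97, 99, 103, 105, 115, 111]
```

The fingertips are over the thumb rest, but the gripper's side knuckles, about 60 mm out along the jaw axis, seem to be resting on the bar's cap. That fits the −y force and the jaw not moving. I'll lift, turn the tool 90° so the knuckles clear the bar, and try again.

>>> drive_tool --pt "0 0 -2 0 0" --pt "0 0 -3 0 0" --pt "-0.3 0 -3 0 0" --pt "0 0 -1 0.12 0" --pt "0 0 0 0.12 0"

```text
clock: 5.45
tcp_pos: [0.5456, 0.1069, 0.2334]
tcp_rot: [3.132, -0.107, 0.042]
wrist_force: [0.4, 0.4, 0.2]
opening: 0.0002
```

>>> drive_tool --pt "0 0 0 0.12 0" --pt "0 0 0 0.12 0" --pt "0 0 0 0.12 0" --pt "0 0 0 0.12 0" --pt "0 0 0 0.12 0"

```text
clock: 5.87
tcp_pos: [0.5466, 0.1076, 0.2354]
tcp_rot: [-2.949, 1.066, -0.049]
wrist_force: [0.2, 0.3, -0.8]
opening: -0.0004
```

>>> drive_tool --pt "0 0 0 0.12 0" --pt "0 0 0 0.12 0" --pt "0 0 0 0.12 0" --pt "0 0 0 0.12 0" --pt "0 0 0 0.12 0"

```text
clock: 6.28
tcp_pos: [0.5465, 0.1079, 0.2345]
tcp_rot: [-2.471, 1.915, -0.042]
wrist_force: [-1.1, 1.1, 0.6]
opening: 0.0002
```

Run:
```python
from h import *
go([.546,.111,.20])
s=cam('scene','s4.png');c=optics.camera('top')['image'];
p=observe()['tcp_pos'];print(proj(s,p))
i=cv2.imread('pics/s4.png')[185:300,270:400];cv2.imwrite('pics/s4c.png',cv2.resize(i,None,fx=5,fy=5,interpolation=2))
```

```text
t 6.2833 tcp [0.5465 0.1079 0.2345] phi -1.3189 tilt [ 0.031 -0.005 -1.   ] F [-1.14  1.07  0.55] q [ 0.49  0.24  0.14  0.02 -1.45 -0.24] op 0.0002
shift cm [-0.36  0.07  3.44]
[355.90858863 220.79268098]
```

View pics/s4c.png

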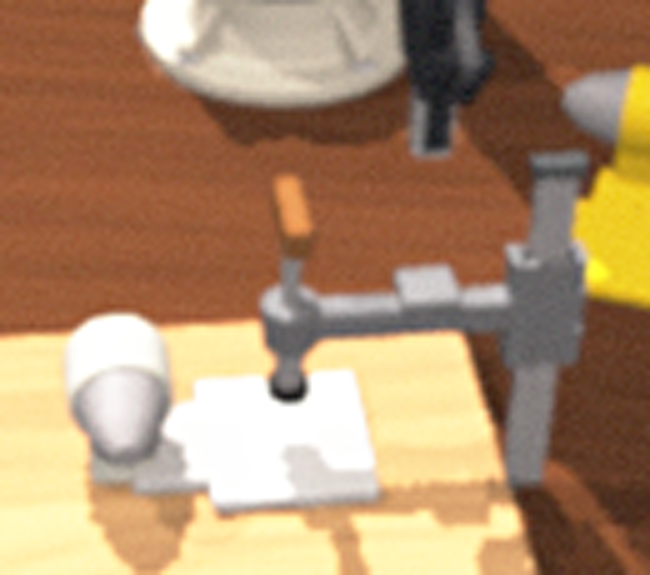

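The tip is at crop (432,155), i.e. pixel (356,216). That is about 16 mm above where the reported TCP projects, so contact comes at TCP z ≈ 0.146, which agrees with the thumb rest at 0.162. The bar and knuckles are now clear, so I'll descend again.

>>> drive_tool --pt "-0.4 -0.2 1.5 0.08 0" --pt "0 0 2.5 0 0" --pt "0 0 2.0 0 0" --pt "0 0 1.2 0 0" --pt "0 0 0 0 0"

```text
clock: 6.8
tcp_pos: [0.5509, 0.1126, 0.1611]
tcp_rot: [-2.412, 1.981, -0.045]
wrist_force: [-0.4, 0.0, -0.1]
opening: -0.0002
```

Run:
```python
from h import *
go([.544,.111,.146])
```

```text
t 6.8 tcp [0.5509 0.1126 0.1611] phi -1.3753 tilt [ 0.035 -0.003 -0.999] F [-0.38  0.04 -0.07] q [ 0.49  0.27 -0.    0.02 -1.27 -0.3 ] op -0.0002
shift cm [0.01 0.76 1.49]
```

>>> drive_tool --pt "0 0.5 0.4 0 0" --pt "0 0.2 0.4 0 0" --pt "0 0 0.3 0 0" --pt "0 0 0.25 0 0" --pt "0 0 0.25 0 0"

```text
clock: 7.22
tcp_pos: [0.5453, 0.1113, 0.1466]
tcp_rot: [-2.418, 1.969, -0.049]
wrist_force: [-0.3, 0.2, 0.3]
opening: 0.0
```

>>> drive_tool --pt "0 0 0.25 0 0" --pt "0 0 0.25 0 0"

```text
clock: 7.38
tcp_pos: [0.5461, 0.1115, 0.1421]
tcp_rot: [-2.417, 1.967, -0.05]
wrist_force: [0.7, -0.4, -0.6]
opening: 0.0001
```

Run:
```python
from h import *
go([.544,.111,.146])
```

```text
t 7.3833 tcp [0.5461 0.1115 0.1421] phi -1.3664 tilt [ 0.041 -0.001 -0.999] F [ 0.74 -0.41 -0.56] q [ 0.5   0.27 -0.06  0.02 -1.21 -0.3 ] op 0.0001
shift cm [ 0.01  0.2  -0.4 ]
```

>>> drive_tool --pt "0 0.1 0.25 0 0" --pt "0 0 0.25 0 0"

```text
clock: 7.55
tcp_pos: [0.5465, 0.1114, 0.138]
tcp_rot: [-2.416, 1.965, -0.054]
wrist_force: [-0.9, -0.4, 3.1]
opening: 0.0003
```

>>> drive_tool --pt "0 0 0.25 0 0" --pt "0 0 0.25 0 0"

```text
clock: 7.72
tcp_pos: [0.5466, 0.1114, 0.1331]
tcp_rot: [-2.416, 1.965, -0.054]
wrist_force: [-1.6, -0.2, 3.2]
opening: -0.0001
```

>>> drive_tool --pt "0 0 0.25 0 0" --pt "0 0 0.25 0 0"

```text
clock: 7.88
tcp_pos: [0.5466, 0.1115, 0.1278]
tcp_rot: [-2.416, 1.965, -0.053]
wrist_force: [-1.0, 0.9, 2.9]
opening: -0.0
```

Run:
```python
from h import *
go([.544,.111,.146])
s=cam('scene','s5.png');p=observe()['tcp_pos'];print(proj(s,p))
w=cam('wrist','w5.png')
g=cv2.cvtColor(cv2.imread('pics/s5.png'),6);print(g[215:270,328].tolist())
```

```text
t 7.8833 tcp [0.5466 0.1115 0.1278] phi -1.3658 tilt [ 0.044 -0.    -0.999] F [-1.01  0.91  2.94] q [ 0.5   0.28 -0.08  0.02 -1.17 -0.3 ] op -0.0
shift cm [ 0.01  0.18 -1.83]
[354.81022943 250.80884586]
[89, 97, 99, 102, 100, 99, 98, 100, 105, 131, 165, 168, 174, 177, 174, 177, 174, 174, 173, 173, 150, 117, 91, 87, 83, 88, 108, 119, 128, 129, 122, 129, 129, 123, 121, 126, 134, 143, 119, 99, 97, 100, 99, 96, 99, 109, 117, 120, 124, 130, 122, 90, 38, 62, 192]
```

The jaw is now sliding at about 3 N.

>>> drive_tool --pt "0 0 0.25 0 0" --pt "0 0 0.25 0 0"

```text
clock: 8.15
tcp_pos: [0.5469, 0.1113, 0.1224]
tcp_rot: [-2.416, 1.965, -0.053]
wrist_force: [-2.7, 0.4, 3.4]
opening: 0.0001
```

>>> drive_tool --pt "0 0 0.25 0 0" --pt "0 0 0.25 0 0"

```text
clock: 8.32
tcp_pos: [0.5469, 0.1114, 0.1169]
tcp_rot: [-2.416, 1.965, -0.053]
wrist_force: [-2.4, 0.8, 2.7]
opening: 0.0001
```

>>> drive_tool --pt "0 0 0.2 0 0" --pt "0 0 0.2 0 0"

```text
clock: 8.48
tcp_pos: [0.5468, 0.1114, 0.1123]
tcp_rot: [-2.416, 1.965, -0.052]
wrist_force: [-1.4, 0.2, 2.9]
opening: -0.0001
```

>>> drive_tool --pt "0 0 0.2 0 0" --pt "0 0 0.15 0 0"

```text
clock: 8.65
tcp_pos: [0.5469, 0.1115, 0.1082]
tcp_rot: [-2.416, 1.965, -0.052]
wrist_force: [-3.7, 0.8, 6.5]
opening: -0.0002
```

>>> drive_tool --pt "0 0 0.15 0 0" --pt "0 0 0.15 0 0"

```text
clock: 8.82
tcp_pos: [0.5471, 0.1119, 0.1064]
tcp_rot: [-2.416, 1.964, -0.052]
wrist_force: [-6.0, 2.0, 10.5]
opening: -0.0002
```

>>> drive_tool --pt "0 0 0.15 0 0" --pt "0 0 0.15 0 0"

```text
clock: 8.98
tcp_pos: [0.5472, 0.1121, 0.1056]
tcp_rot: [-2.416, 1.963, -0.054]
wrist_force: [-6.8, 1.5, 11.5]
opening: 0.0001
```

Run:
```python
from h import *
go([.544,.111,.146])
s=cam('scene','s6.png')
i=cv2.imread('pics/s6.png')[205:300,270:400];cv2.imwrite('pics/s6c.png',cv2.resize(i,None,fx=6,fy=6,interpolation=2))
```

```text
t 8.9833 tcp [0.5472 0.1121 0.1056] phi -1.3648 tilt [ 0.045  0.    -0.999] F [-6.8   1.52 11.52] q [ 0.5   0.29 -0.12  0.02 -1.12 -0.3 ] op 0.0001
shift cm [ 0.08  0.16 -4.06]
```

View pics/s6c.png

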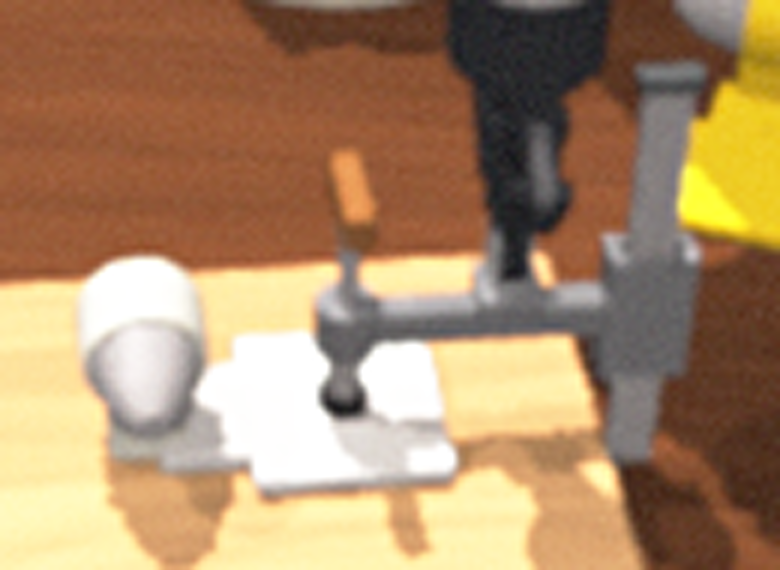

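The pad is at crop (343,400), bearing on the foot. The foot's outline is unchanged, so the slicer has not moved. I'll push a little more to make sure the jaw binds.

>>> drive_tool --pt "0 0.05 0.2 0 0" --pt "0 0 0.2 0 0"

```text
clock: 9.2
tcp_pos: [0.5475, 0.1123, 0.1048]
tcp_rot: [-2.415, 1.96, -0.057]
wrist_force: [-8.1, 0.9, 14.8]
opening: 0.0004
```

>>> drive_tool --pt "0 0 0.22 0 0" --pt "0 0 0.22 0 0"

```text
clock: 9.37
tcp_pos: [0.5477, 0.1124, 0.1045]
tcp_rot: [-2.415, 1.957, -0.06]
wrist_force: [-11.2, 1.1, 17.6]
opening: -0.0
```

At 17.6 N the jaw hardly gives, so it is bound. I'll lift off, open the gripper and turn back for the handle.

>>> drive_tool --pt "0 0 -0.5 0 0" --pt "0 0 -2 0 0" --pt "0 0 -3.5 0 0" --pt "0 0 -3.5 0 0" --pt "0 0 -3.5 0 0"

```text
clock: 9.78
tcp_pos: [0.5366, 0.1108, 0.2295]
tcp_rot: [-2.425, 1.967, -0.046]
wrist_force: [1.8, 0.0, -0.4]
opening: -0.0001
```

>>> drive_tool --pt "0 0 -2 -0.12 1" --pt "0 0 0 -0.12 1" --pt "0 0 0 -0.12 1" --pt "0 0 0 -0.12 1" --pt "0 0 0 -0.12 1"

```text
clock: 10.2
tcp_pos: [0.5412, 0.1118, 0.2605]
tcp_rot: [-2.907, 1.132, -0.077]
wrist_force: [-0.2, 0.3, 0.0]
opening: 0.0608
```

>>> drive_tool --pt "0 0 0 -0.12 1" --pt "0 0 0 -0.12 1" --pt "0 0 0 -0.12 1" --pt "0 0 0 -0.12 1" --pt "0 0 0 -0.12 1"

```text
clock: 10.62
tcp_pos: [0.5426, 0.112, 0.2588]
tcp_rot: [-3.13, 0.185, -0.085]
wrist_force: [0.4, -0.3, -0.1]
opening: 0.0851
```

>>> drive_tool --pt "0 0 0 -0.12 1" --pt "0 0 0 -0.12 1" --pt "0 0 0 -0.08 1" --pt "0 0 0 0 1"

```text
clock: 10.95
tcp_pos: [0.5435, 0.1121, 0.257]
tcp_rot: [3.117, 0.346, 0.084]
wrist_force: [0.1, 0.3, -0.3]
opening: 0.0856
```

Run:
```python
from h import *
a=cam('scene','s7.png');b=cam('top','t7.png');w=cam('wrist','w7.png')
go([.559,.032,.26])
im=cv2.imread('pics/w7.png');t=cv2.resize(cv2.imread('pics/t7.png')[200:280,225:345],(640,427),interpolation=2)
cv2.imwrite('pics/m7.png',np.hstack([cv2.resize(im[:,100:540],(440,480))[:427],t[:, 120:480]]))
for z in (.18,.19,.2):print(z,proj(w,[.559,.032,z]),proj(b,[.559,.032,z]),proj(a,[.559,.032,z]))
```

```text
t 11.1 tcp [0.5434 0.112  0.2571] phi 0.2158 tilt [ 0.054  0.001 -0.999] F [ 0.74 -0.39  0.78] q [ 0.5   0.22  0.16  0.02 -1.47  1.28] op 0.0853
shift cm [-0.18  8.15 -0.21]
0.18 [435.87487394 248.67664465] [306.10884921 240.13217418] [328.11113781 237.65693812]
0.19 [440.53261427 252.6806014 ] [306.06914308 239.50624542] [328.20091769 234.84536122]
0.2 [445.57195467 257.01259493] [306.02878386 238.87002134] [328.29155941 232.00679471]
```

View pics/m7.png

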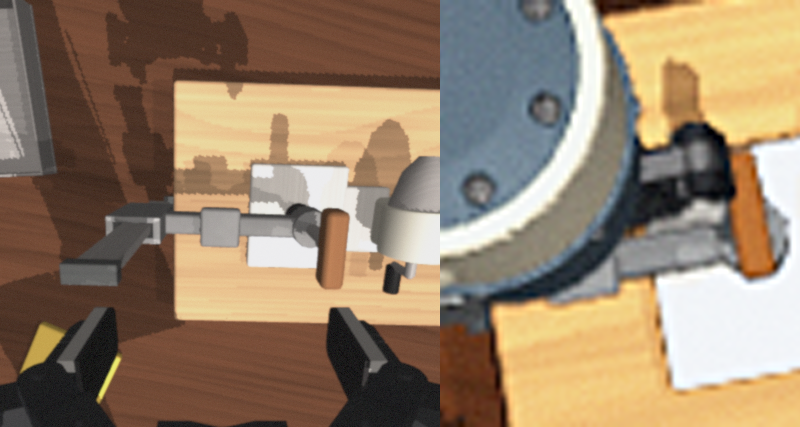

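The handle's top centre is at wrist pixel (434,248), matching (0.559, 0.032, ~0.183). It still lies across the arm. I'll move above it, with an extra lift to take out some tool tilt.

>>> drive_tool --pt "0 2.1 -2 0.02 0.6" --pt "0 2.1 -2.5 0.02 0.6" --pt "0 2.1 -2.5 0 0.6" --pt "0 1.8 -2.5 0 0.6" --pt "0 0 0 0 0.6"

```text
clock: 11.52
tcp_pos: [0.5527, 0.0297, 0.354]
tcp_rot: [3.125, 0.257, 0.075]
wrist_force: [-0.1, -0.8, 0.1]
opening: 0.0511
```

Run:
```python
from h import *
go([.559,.032,.20])
```

```text
t 11.5167 tcp [0.5527 0.0297 0.354 ] phi 0.1645 tilt [ 0.048 -0.002 -0.999] F [-0.07 -0.78  0.05] q [ 0.35  0.23  0.43  0.02 -1.72  1.39] op 0.0511
shift cm [-0.07 -0.27 15.41]
```

>>> drive_tool --pt "0 0 -4.1 0 0.6" --pt "0 0 -4.1 0 0.6" --pt "0 0 -4.1 0 0.6" --pt "0 0 0 0 0.6" --pt "0 0 0 0 0.6"

```text
clock: 11.93
tcp_pos: [0.5437, 0.0275, 0.4709]
tcp_rot: [3.125, 0.233, 0.055]
wrist_force: [0.8, -0.5, -1.5]
opening: 0.0514
```

```bash
python3 -c "
from h import *
go([.559,.032,.20])"
```

```text
t 11.9333 tcp [0.5437 0.0275 0.4709] phi 0.149 tilt [ 0.036 -0.005 -0.999] F [ 0.8  -0.49 -1.49] q [ 0.35  0.33  0.88  0.02 -2.09  1.38] op 0.0514
shift cm [ 0.64 -0.49 27.13]
```

>>> drive_tool --pt "0 0 1.2 0 0.6" --pt "0 0 1.2 0 0.6" --pt "0 0 1.2 0 0.6" --pt "0 0 1.2 0 0.6" --pt "0 0 1.2 0 0.6"

```text
clock: 12.35
tcp_pos: [0.5473, 0.0276, 0.4089]
tcp_rot: [3.126, 0.219, 0.064]
wrist_force: [0.5, -0.3, 1.0]
opening: 0.051
```

```bash
python3 -c "
from h import *
go([.559,.032,.20])"
```

```text
t 12.35 tcp [0.5473 0.0276 0.4089] phi 0.1402 tilt [ 0.041 -0.004 -0.999] F [ 0.53 -0.33  0.97] q [ 0.35  0.26  0.61  0.02 -1.88  1.37] op 0.051
shift cm [ 0.37 -0.47 20.91]
```

>>> drive_tool --pt "0.4 -0.5 3.5 -0.01 0.6" --pt "0 0 3.5 -0.02 0.6" --pt "0 0 3.5 0 0.6" --pt "0 0 3.0 0 0.6" --pt "0 0 0 0 0.6"

```text
clock: 12.77
tcp_pos: [0.5514, 0.032, 0.2608]
tcp_rot: [3.123, 0.256, 0.051]
wrist_force: [-1.1, 0.4, -1.0]
opening: 0.0512
```

Run:
```python
from h import *
go([.560,.032,.15])
a=cam('scene','s8.png');b=cam('top','t8.png');w=cam('wrist','w8.png')
print(proj(w,[.559,.032,.186]),proj(w,observe()['tcp_pos']))
```

```text
t 12.7667 tcp [0.5514 0.032  0.2608] phi 0.1635 tilt [ 0.033 -0.005 -0.999] F [-1.08  0.41 -1.03] q [ 0.35  0.23  0.19  0.02 -1.5   1.38] op 0.0512
shift cm [ 0.5   0.03 11.1 ]
[320.81464626 237.70530796] [321.91869648 286.94998834]
```

View pics/w8.png

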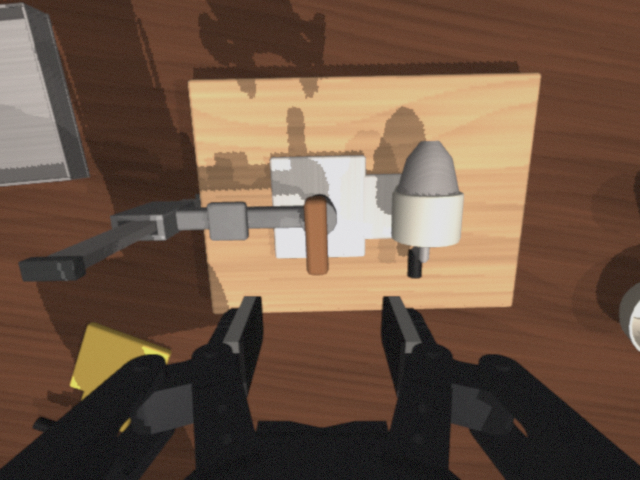

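The wrist view shows the handle between the fingers, with its top face from (305,196) to (328,274). That is about 4 px left of the prediction. This was the last of my 12 views, so from here I'll use numbers only.

```bash
cat >> h.py <<'E'
def hand(im,box):
    u0,v0,u1,v1=box;s=im[v0:v1,u0:u1].astype(float)
    h=cv2.cvtColor(np.ascontiguousarray(im[v0:v1,u0:u1]),cv2.COLOR_RGB2HSV)
    m=((h[...,1]>110)&(h[...,0]<14)&(h[...,2]>85)).astype(np.uint8)
    n,l,st,ce=cv2.connectedComponentsWithStats(m);k=1+np.argmax(st[1:,4])
    c=max(cv2.findContours((l==k).astype(np.uint8),0,1)[0],key=cv2.contourArea)+np.array([u0,v0])
    return cv2.minAreaRect(c),st[k][4],cv2.boundingRect(c)
E
python3 - <<'E'
from h import *
w=cam('wrist')
r=hand(w['image'],(295,180,340,262));print(r)
im=w['image']
for v in (205,225,245,265): print(v,im[v,298:336].tolist()[::3])
E
```

```text
(((315.39306640625, 231.55844116210938), (59.687828063964844, 21.13149070739746), 87.91743469238281), np.int32(1196), (304, 202, 24, 60))
205 [[224, 223, 216], [225, 223, 217], [160, 147, 136], [130, 89, 63], [141, 97, 66], [141, 98, 67], [143, 99, 66], [145, 98, 67], [142, 99, 68], [108, 80, 60], [87, 86, 85], [72, 70, 70], [220, 220, 222]]
225 [[152, 146, 145], [135, 131, 128], [125, 114, 108], [143, 99, 70], [170, 117, 79], [169, 115, 80], [169, 116, 78], [166, 115, 78], [166, 114, 79], [138, 95, 66], [153, 149, 145], [157, 153, 149], [154, 151, 150]]
245 [[227, 227, 229], [227, 226, 229], [219, 218, 221], [129, 90, 64], [166, 113, 77], [170, 114, 79], [168, 115, 78], [169, 115, 78], [168, 115, 79], [148, 100, 69], [211, 208, 209], [226, 225, 228], [226, 226, 228]]
265 [[214, 168, 123], [213, 165, 121], [215, 167, 124], [126, 89, 64], [156, 106, 72], [171, 116, 79], [171, 119, 83], [169, 116, 77], [172, 116, 79], [155, 106, 71], [169, 128, 94], [215, 167, 124], [214, 166, 122]]
```

Run:
```python
from h import *
w=cam('wrist')
for z in(.178,.184,.19): print(onz(w,317,243,z), onz(w,317.5,274,z),onz(w,316,211,z))
a=cam('scene')
print(hand(a['image'],(315,215,345,255)),[proj(a,[.558,.034,z]) for z in (.164,.178,.184,.19)])
```

```text
[0.55433852 0.03413162 0.178     ] [0.53012237 0.02982313 0.178     ] [0.57815155 0.03872784 0.178     ]
[0.55593238 0.03439037 0.184     ] [0.53227232 0.03018081 0.184     ] [0.57919859 0.03888104 0.184     ]
[0.55752625 0.03464912 0.19      ] [0.53442227 0.0305385  0.19      ] [0.58024562 0.03903425 0.19      ]
(((329.5, 232.0), (34.0, 29.0), 90.0), np.int32(971), (315, 215, 30, 35)) [array([328.67975111, 241.92558925]), array([328.80843832, 238.04228757]), array([328.86411509, 236.36216962]), array([328.92011084, 234.67242617])]
```

>>> drive_tool --pt "0.3 -0.15 2 -0.01 0.6" --pt "0 0 2 0 0.6" --pt "0 0 2 0 0.6" --pt "0 0 1.5 0 0.6" --pt "0 0 0 0 0.6"

```text
clock: 13.48
tcp_pos: [0.5709, 0.036, 0.2055]
tcp_rot: [3.124, 0.272, 0.114]
wrist_force: [-0.3, 1.9, 0.7]
opening: 0.0515
```

Run:
```python
from h import *
go([.558,.0345,.15])
w=cam('wrist');im=w['image']
h=cv2.cvtColor(np.ascontiguousarray(im),cv2.COLOR_RGB2HSV)
m=(h[...,1]>110)&(h[...,0]<14)&(h[...,2]>85)
for v in range(150,340,12):
    u=np.where(m[v,240:400])[0]+240
    # pads: dark cols
    print(v,(u.min(),u.max(),len(u)) if len(u) else None)
g=cv2.cvtColor(im,cv2.COLOR_RGB2GRAY)
for v in (310,330): print(v,g[v,220:430:5].tolist())
print(proj(w,[.558,.0345,.186]))
```

```text
t 13.4833 tcp [0.5709 0.036  0.2055] phi 0.1742 tilt [ 0.073  0.003 -0.997] F [-0.26  1.94  0.73] q [ 0.35  0.25  0.07  0.02 -1.33  1.39] op 0.0515
shift cm [-1.7  -0.13  5.44]
150 None
162 None
174 None
186 None
198 None
210 None
222 None
234 None
246 None
258 (np.int64(304), np.int64(331), 28)
270 (np.int64(305), np.int64(331), 27)
282 (np.int64(306), np.int64(331), 26)
294 (np.int64(306), np.int64(331), 26)
306 (np.int64(306), np.int64(332), 27)
318 (np.int64(306), np.int64(332), 27)
330 (np.int64(306), np.int64(332), 27)
310 [171, 165, 26, 22, 71, 77, 54, 18, 22, 173, 173, 173, 172, 174, 172, 172, 174, 110, 116, 123, 121, 123, 109, 170, 175, 175, 173, 174, 174, 174, 171, 172, 161, 25, 25, 75, 75, 74, 27, 71, 174, 54]
330 [28, 25, 74, 78, 73, 12, 20, 17, 17, 175, 177, 177, 177, 178, 175, 176, 177, 139, 111, 122, 123, 124, 110, 174, 177, 179, 177, 176, 176, 178, 177, 177, 129, 21, 21, 23, 30, 73, 74, 65, 21, 21]
[320.05288342 297.13908279]
```

>>> drive_tool --pt "-0.4 0 -3 0 0.6" --pt "-0.3 0 -3 0 0.6"

```text
clock: 13.7
tcp_pos: [0.5586, 0.0343, 0.2649]
tcp_rot: [3.123, 0.272, 0.104]
wrist_force: [0.6, -0.7, 1.3]
opening: 0.0513
```

>>> drive_tool --pt "0 0 0 0 0.6"

```text
clock: 13.78
tcp_pos: [0.561, 0.0339, 0.2732]
tcp_rot: [3.123, 0.271, 0.123]
wrist_force: [-0.1, -0.8, 1.2]
opening: 0.0512
```

>>> drive_tool --pt "0 0 0 0 0.6"

```text
clock: 13.87
tcp_pos: [0.5621, 0.0342, 0.2764]
tcp_rot: [3.123, 0.271, 0.131]
wrist_force: [0.3, -0.2, -0.7]
opening: 0.0511
```

Run:
```python
from h import *
go([.558,.0345,.15])
```

```text
t 13.8667 tcp [0.5621 0.0342 0.2764] phi 0.1738 tilt [ 0.084  0.003 -0.996] F [ 0.34 -0.22 -0.71] q [ 0.36  0.21  0.2   0.03 -1.48  1.39] op 0.0511
shift cm [-1.45 -0.23 12.56]
```

>>> drive_tool --pt "-0.3 0 3 0 0.6"

```text
clock: 13.95
tcp_pos: [0.5661, 0.0339, 0.2549]
tcp_rot: [3.123, 0.272, 0.158]
wrist_force: [1.4, 0.9, 0.7]
opening: 0.0513
```

>>> drive_tool --pt "0 0 0 0 0.6"

```text
clock: 14.03
tcp_pos: [0.5629, 0.034, 0.2497]
tcp_rot: [3.124, 0.271, 0.143]
wrist_force: [-1.2, 0.5, -2.9]
opening: 0.0513
```

>>> drive_tool --pt "0 0 0 0 0.6"

```text
clock: 14.12
tcp_pos: [0.5638, 0.0336, 0.2522]
tcp_rot: [3.123, 0.271, 0.148]
wrist_force: [0.2, -0.6, 1.6]
opening: 0.051
```

>>> drive_tool --pt "0 0 1 0 0.6"

```text
clock: 14.2
tcp_pos: [0.5661, 0.0337, 0.245]
tcp_rot: [3.122, 0.271, 0.155]
wrist_force: [0.1, 0.1, 1.1]
opening: 0.0512
```

>>> drive_tool --pt "0 0 0 0 0.6"

```text
clock: 14.28
tcp_pos: [0.5661, 0.0339, 0.2444]
tcp_rot: [3.123, 0.271, 0.154]
wrist_force: [-0.2, 0.3, -0.8]
opening: 0.0515
```

>>> drive_tool --pt "-0.5 0 0 0 0.6"

```text
clock: 14.37
tcp_pos: [0.5623, 0.0331, 0.2447]
tcp_rot: [3.122, 0.271, 0.157]
wrist_force: [-0.5, -0.3, 0.4]
opening: 0.0514
```

>>> drive_tool --pt "0 0 0 0 0.6"

```text
clock: 14.45
tcp_pos: [0.5621, 0.0331, 0.2455]
tcp_rot: [3.123, 0.271, 0.158]
wrist_force: [-0.6, -0.1, -0.1]
opening: 0.0511
```

Run:
```python
from h import *
go([.558,.0345,.15])
```

```text
t 14.45 tcp [0.5621 0.0331 0.2455] phi 0.1738 tilt [ 0.1    0.005 -0.995] F [-0.64 -0.07 -0.1 ] q [ 0.36  0.2   0.1   0.03 -1.38  1.38] op 0.0511
shift cm [-1.33 -0.32  9.46]
```

>>> drive_tool --pt "0 0 -3 0 0.6" --pt "0 0 0 0 0.6" --pt "0 0 0 0 0.6"

```text
clock: 14.7
tcp_pos: [0.5588, 0.0328, 0.2773]
tcp_rot: [3.122, 0.271, 0.158]
wrist_force: [1.2, 0.4, -0.9]
opening: 0.0511
```

>>> drive_tool --pt "0 0 -3 0 0.6" --pt "0 0 0 0 0.6" --pt "0 0 0 0 0.6"

```text
clock: 14.95
tcp_pos: [0.556, 0.0324, 0.3097]
tcp_rot: [3.122, 0.271, 0.162]
wrist_force: [-0.5, -0.3, -1.1]
opening: 0.0512
```

>>> drive_tool --pt "0 0 3 0 0.6" --pt "0 0 3 0 0.6" --pt "0 0 0 0 0.6" --pt "0 0 0 0 0.6"

```text
clock: 15.28
tcp_pos: [0.5647, 0.0324, 0.253]
tcp_rot: [3.121, 0.271, 0.178]
wrist_force: [-0.6, -0.3, 1.3]
opening: 0.0516
```

>>> drive_tool --pt "0 0 -4.1 0 0.6" --pt "0 0 -4.1 0 0.6" --pt "0 0 -4.1 0 0.6"

```text
clock: 15.53
tcp_pos: [0.5437, 0.0299, 0.366]
tcp_rot: [3.117, 0.271, 0.129]
wrist_force: [1.8, 0.5, 0.3]
opening: 0.0511
```

>>> drive_tool --pt "0 0 -2 0 0.6" --pt "0 0 -1 0 0.6" --pt "0 0 -0.5 0 0.6" --pt "0 0 0 0 0.6" --pt "0 0 0 0 0.6"

```text
clock: 15.95
tcp_pos: [0.5417, 0.0276, 0.4231]
tcp_rot: [3.116, 0.267, 0.177]
wrist_force: [1.2, -0.6, -0.1]
opening: 0.0515
```

>>> drive_tool --pt "-3 0 0 0 0.6" --pt "-3 0 0 0 0.6" --pt "-3 0 0 0 0.6" --pt "0 0 0 0 0.6" --pt "0 0 0 0 0.6"

```text
clock: 16.37
tcp_pos: [0.4498, 0.0113, 0.41]
tcp_rot: [3.115, 0.266, 0.168]
wrist_force: [0.0, 0.1, -0.7]
opening: 0.0512
```

>>> drive_tool --pt "3 0 0 0 0.6" --pt "3 0 0 0 0.6" --pt "3 0 0 0 0.6" --pt "0 0 0 0 0.6" --pt "0 0 0 0 0.6"

```text
clock: 16.78
tcp_pos: [0.5407, 0.0263, 0.4201]
tcp_rot: [3.115, 0.267, 0.168]
wrist_force: [0.4, -0.1, 1.2]
opening: 0.0509
```

Run:
```python
from h import *
go([.558,.0345,.15]);print(observe()['qd'],observe()['qpos'])
```

```text
t 16.7833 tcp [0.5407 0.0263 0.4201] phi 0.1721 tilt [ 0.108 -0.002 -0.994] F [ 0.4  -0.09  1.19] q [ 0.37  0.19  0.54  0.04 -1.81  1.39] op 0.0509
shift cm [-1.03 -1.06 27.04]
[-0.0090934   0.08963509  0.03216905 -0.01086223  0.00410078  0.00769844] [ 0.36756357  0.19443625  0.53886012  0.04170735 -1.81461214  1.38632934]
```

>>> drive_tool --pt "0 0 -4.1 0 0.6" --pt "0 0 -4.1 0 0.6" --pt "0 0 -4.1 0 0.6"

```text
clock: 17.03
tcp_pos: [0.5247, 0.0262, 0.5166]
tcp_rot: [3.108, 0.27, 0.093]
wrist_force: [1.3, 1.4, 2.3]
opening: 0.0511
```

Run:
```python
from h import *
for i in range(6): optics.camera('scene')
go([.558,.0345,.15])
```

```text
t 17.3333 tcp [0.5261 0.0268 0.5154] phi 0.1742 tilt [ 0.064 -0.014 -0.998] F [ 0.09 -0.26 -0.51] q [ 0.38  0.33  1.01  0.05 -2.2   1.4 ] op 0.0514
shift cm [ 1.06 -1.12 36.66]
```

>>> drive_tool --pt "0 0 1.5 0 0.6" --pt "0 0 1.5 0 0.6" --pt "0 0 1.5 0 0.6" --pt "0 0 1.5 0 0.6" --pt "0 0 1.5 0 0.6"

```text
clock: 17.75
tcp_pos: [0.5277, 0.0244, 0.4336]
tcp_rot: [3.107, 0.27, 0.085]
wrist_force: [0.7, 0.7, 0.5]
opening: 0.0511
```

>>> drive_tool --pt "0 0 1.5 0 0.6" --pt "0 0 1.5 0 0.6" --pt "0 0 1.5 0 0.6" --pt "0 0 1.5 0 0.6" --pt "0 0 0 0 0.6"

```text
clock: 18.17
tcp_pos: [0.5227, 0.0211, 0.3603]
tcp_rot: [3.104, 0.271, 0.053]
wrist_force: [-0.5, 0.1, -0.2]
opening: 0.0513
```

Run:
```python
from h import *
go([.558,.0345,.15])
```

```text
t 18.1667 tcp [0.5227 0.0211 0.3603] phi 0.1747 tilt [ 0.036 -0.022 -0.999] F [-0.47  0.11 -0.19] q [ 0.37  0.18  0.37  0.03 -1.74  1.39] op 0.0513
shift cm [ 3.04 -1.29 21.11]
```

The tilt now goes down when I hold after a fast lift. I'll do it once more.

>>> drive_tool --pt "0 0 -4.1 0 0.6" --pt "0 0 -4.1 0 0.6"

```text
clock: 18.33
tcp_pos: [0.5111, 0.0208, 0.4281]
tcp_rot: [3.097, 0.273, -0.008]
wrist_force: [0.1, -0.2, 3.2]
opening: 0.0512
```

Run:
```python
from h import *
for i in range(6): optics.camera('scene')
go([.558,.0345,.15])
```

```text
t 18.6333 tcp [0.5137 0.0223 0.4284] phi 0.1762 tilt [ 0.004 -0.029 -1.   ] F [-0.05 -0.02  0.61] q [ 0.37  0.23  0.62  0.03 -1.97  1.39] op 0.0515
shift cm [ 4.61 -1.24 27.81]
```

>>> drive_tool --pt "0.4 -0.2 1.5 0 0.6" --pt "0.4 -0.2 1.5 0 0.6" --pt "0.4 -0.2 1.5 0 0.6" --pt "0.4 -0.2 1.5 0 0.6" --pt "0.4 -0.2 1.5 0 0.6"

```text
clock: 19.05
tcp_pos: [0.5305, 0.0324, 0.3497]
tcp_rot: [3.099, 0.272, 0.001]
wrist_force: [0.7, -0.3, -0.3]
opening: 0.0511
```

>>> drive_tool --pt "0.4 -0.1 1.5 0 0.6" --pt "0 0 1.5 0 0.6" --pt "0 0 1.5 0 0.6" --pt "0 0 0.7 0 0.6" --pt "0 0 0 0 0.6"

```text
clock: 19.47
tcp_pos: [0.5293, 0.0316, 0.2865]
tcp_rot: [3.097, 0.273, -0.025]
wrist_force: [-0.5, -0.3, -0.6]
opening: 0.0515
```

Run:
```python
from h import *
go([.558,.0345,.15])
for i in range(4): optics.camera('scene')
go([.558,.0345,.15])
```

```text
t 19.4667 tcp [0.5293 0.0316 0.2865] phi 0.1757 tilt [-0.013 -0.034 -0.999] F [-0.48 -0.35 -0.55] q [ 0.38  0.22  0.24  0.03 -1.62  1.37] op 0.0515
shift cm [ 3.13 -0.21 13.59]
t 19.6667 tcp [0.531  0.0319 0.2896] phi 0.1756 tilt [-0.007 -0.033 -0.999] F [-0.43  0.09  0.44] q [ 0.38  0.22  0.25  0.03 -1.62  1.37] op 0.0514
shift cm [ 2.89 -0.22 13.93]
```

>>> drive_tool --pt "0.7 -0.1 1 0 0.6" --pt "0.7 -0.1 1 0 0.6" --pt "0.7 0 1 0 0.6" --pt "0.7 0 1 0 0.6" --pt "0 0 1 0 0.6"

```text
clock: 20.08
tcp_pos: [0.5633, 0.0383, 0.2392]
tcp_rot: [3.099, 0.273, -0.002]
wrist_force: [0.6, -0.5, -1.0]
opening: 0.0513
```

>>> drive_tool --pt "0 0 1 0 0.6" --pt "0 0 1 0 0.6" --pt "0 0 0.5 0 0.6" --pt "0 0 0 0 0.6"

```text
clock: 20.42
tcp_pos: [0.5637, 0.0375, 0.205]
tcp_rot: [3.098, 0.273, -0.017]
wrist_force: [0.4, -0.2, 0.6]
opening: 0.0511
```

```bash
cat > wl.py <<'E'
from h import *
go([.558,.0345,.15])
w=cam('wrist');im=w['image']
h=cv2.cvtColor(np.ascontiguousarray(im),cv2.COLOR_RGB2HSV)
m=(h[...,1]>110)&(h[...,0]<14)&(h[...,2]>85)&(h[...,2]<200)
for v in range(190,420,15):
    u=np.where(m[v,270:370])[0]+270
    print(v,(u.min(),u.max(),len(u),int(im[v,318].sum())) if len(u)>5 else None)
for z in (.18,.186): print(proj(w,[.558,.0345,z]))
a=cam('scene');hs=cv2.cvtColor(np.ascontiguousarray(a['image']),cv2.COLOR_RGB2HSV)
go([.558,.0345,.15])
E
python3 wl.py
```

```text
t 20.4167 tcp [0.5637 0.0375 0.205 ] phi 0.1754 tilt [-0.008 -0.033 -0.999] F [ 0.44 -0.19  0.64] q [ 0.36  0.29  0.14  0.03 -1.43  1.38] op 0.0511
shift cm [-0.54  0.03  5.51]
190 None
205 None
220 None
235 (np.int64(315), np.int64(330), 16, 189)
250 (np.int64(309), np.int64(335), 27, 307)
265 (np.int64(310), np.int64(335), 26, 312)
280 (np.int64(309), np.int64(337), 29, 313)
295 (np.int64(310), np.int64(336), 27, 346)
310 (np.int64(310), np.int64(337), 28, 339)
325 (np.int64(313), np.int64(334), 22, 325)
340 (np.int64(270), np.int64(369), 100, 226)
355 (np.int64(270), np.int64(369), 100, 211)
370 (np.int64(270), np.int64(369), 100, 211)
385 (np.int64(270), np.int64(369), 100, 221)
400 (np.int64(270), np.int64(369), 100, 190)
415 (np.int64(270), np.int64(369), 100, 218)
[323.84603948 278.14389025]
[324.25201384 282.62565668]
t 20.5167 tcp [0.5641 0.0376 0.2065] phi 0.1755 tilt [-0.006 -0.032 -0.999] F [ 0.04 -0.98 -0.18] q [ 0.36  0.29  0.14  0.03 -1.43  1.38] op 0.0518
shift cm [-0.59  0.02  5.66]
```

>>> drive_tool --pt "-0.3 0.05 1 0 0.6" --pt "-0.3 0 1 0 0.6" --pt "0 0 1 0 0.6" --pt "0 0 1 0 0.6" --pt "0 0 0.8 0 0.6"

```text
clock: 20.93
tcp_pos: [0.5623, 0.0349, 0.1619]
tcp_rot: [3.098, 0.274, 0.004]
wrist_force: [1.0, -0.5, 0.8]
opening: 0.0513
```

>>> drive_tool --pt "0 0 0.4 0 0.6" --pt "0 0 0.2 0 0.6" --pt "0 0 0 0 0.6"

```text
clock: 21.18
tcp_pos: [0.5621, 0.0346, 0.1543]
tcp_rot: [3.098, 0.274, 0.002]
wrist_force: [-0.8, 0.2, -0.2]
opening: 0.0513
```

```bash
python3 wl.py
```

```text
t 21.1833 tcp [0.5621 0.0346 0.1543] phi 0.1761 tilt [ 0.004 -0.031 -1.   ] F [-0.76  0.24 -0.17] q [ 0.36  0.3   0.02  0.03 -1.29  1.38] op 0.0513
shift cm [-0.41 -0.07  0.43]
190 None
205 None
220 None
235 None
250 None
265 None
280 (np.int64(307), np.int64(320), 7, 193)
295 (np.int64(302), np.int64(333), 32, 288)
310 (np.int64(302), np.int64(338), 37, 295)
325 (np.int64(302), np.int64(339), 38, 287)
340 (np.int64(303), np.int64(339), 37, 297)
355 (np.int64(303), np.int64(339), 37, 320)
370 (np.int64(270), np.int64(369), 99, 328)
385 (np.int64(270), np.int64(369), 100, 307)
400 (np.int64(270), np.int64(369), 100, 203)
415 (np.int64(270), np.int64(369), 100, 216)
[322.26589995 321.6764083 ]
[322.7549779  329.10941048]
t 21.2833 tcp [0.5624 0.0347 0.1549] phi 0.1762 tilt [ 0.005 -0.031 -1.   ] F [ 0.54  0.08 -0.16] q [ 0.36  0.3   0.02  0.03 -1.29  1.38] op 0.0512
shift cm [-0.44 -0.07  0.49]
```

>>> drive_tool --pt "-0.3 -0.05 0.4 0 0.6" --pt "-0.1 0 0.3 0 0.4" --pt "0 0 0 0 0.22" --pt "0 0 0 0 0.22" --pt "0 0 0 0 0.22" --grip_force 20

```text
clock: 21.7
tcp_pos: [0.5588, 0.0344, 0.1487]
tcp_rot: [3.098, 0.274, 0.007]
wrist_force: [-1.8, -0.1, 0.0]
opening: 0.0188
```

>>> drive_tool --pt "0 0 0 0 0.22" --pt "0 0 0 0 0.22"

```text
clock: 21.87
tcp_pos: [0.559, 0.0344, 0.149]
tcp_rot: [3.098, 0.274, 0.008]
wrist_force: [-0.1, -0.8, 0.6]
opening: 0.0191
```

```bash
python3 wl.py|sed -n '1,2p;7,14p'
```

```text
t 21.8667 tcp [0.559  0.0344 0.149 ] phi 0.1764 tilt [ 0.008 -0.03  -1.   ] F [-0.09 -0.76  0.59] q [ 0.36  0.3  -0.01  0.03 -1.27  1.37] op 0.0191
shift cm [-0.1  -0.02 -0.1 ]
250 None
265 None
280 (np.int64(307), np.int64(331), 12, 182)
295 (np.int64(302), np.int64(333), 16, 171)
310 (np.int64(303), np.int64(323), 21, 296)
325 (np.int64(302), np.int64(341), 32, 298)
340 (np.int64(303), np.int64(341), 37, 303)
355 (np.int64(304), np.int64(342), 39, 308)
```

The fingers straddle the handle at 19 mm opening with no force, like a loose wrench. I'll turn clockwise.

>>> drive_tool --pt "0 0 0.015 0.12 0.22" --pt "0 0 0.015 0.12 0.22" --pt "0 0 0.015 0.12 0.22" --pt "0 0 0.015 0.12 0.22" --pt "0 0 0.015 0.12 0.22"

```text
clock: 22.38
tcp_pos: [0.5591, 0.0355, 0.1486]
tcp_rot: [3.039, -0.686, 0.023]
wrist_force: [-0.4, 0.4, 0.7]
opening: 0.0186
```

```bash
python3 -c "
from h import *
go([.5575,.0343,.148]);print(observe()['torque'])"
```

```text
t 22.3833 tcp [0.5591 0.0355 0.1486] phi -0.4436 tilt [ 0.008 -0.029 -1.   ] F [-0.41  0.44  0.68] q [ 0.36  0.3  -0.01  0.03 -1.27  0.75] op 0.0186
shift cm [-0.1   0.17  0.06]
[0.46830796 0.25143551 0.04854355]
```

```bash
python3 wl.py|sed -n '1,20p'
python3 - <<'E'
from h import *
b=cam('top');print(observe()['torque'])
E
```

```text
t 22.3833 tcp [0.5591 0.0355 0.1486] phi -0.4436 tilt [ 0.008 -0.029 -1.   ] F [-0.41  0.44  0.68] q [ 0.36  0.3  -0.01  0.03 -1.27  0.75] op 0.0186
shift cm [-0.06  0.14 -0.14]
190 None
205 None
220 None
235 None
250 None
265 None
280 (np.int64(296), np.int64(333), 37, 228)
295 (np.int64(300), np.int64(336), 36, 223)
310 (np.int64(302), np.int64(338), 37, 224)
325 (np.int64(306), np.int64(334), 24, 195)
340 (np.int64(305), np.int64(335), 29, 200)
355 (np.int64(308), np.int64(344), 37, 305)
370 (np.int64(310), np.int64(346), 37, 299)
385 (np.int64(315), np.int64(347), 33, 278)
400 (np.int64(321), np.int64(355), 35, 493)
415 (np.int64(296), np.int64(355), 60, 221)
[325.1999216  320.36834474]
[325.69276686 327.79514172]
[0.54975031 0.0287736  0.01606759]
```

The handle follows with about 0.14 rad of slack. I'll keep turning.

>>> drive_tool --pt "-0.05 0.05 0.015 0.12 0.22" --pt "0 0.05 0.015 0.12 0.22" --pt "0 0 0.015 0.12 0.22" --pt "0 0 0.015 0.12 0.22" --pt "0 0 0.015 0.12 0.22"

```text
clock: 22.95
tcp_pos: [0.5598, 0.0369, 0.1483]
tcp_rot: [2.718, -1.543, 0.036]
wrist_force: [-0.1, 0.9, -0.2]
opening: 0.0191
```

```bash
python3 -c "
from h import *
go([.5575,.0343,.148]);print(observe()['torque'])"; python3 wl.py | sed -n '9,17p'
```

```text
t 22.95 tcp [0.5598 0.0369 0.1483] phi -1.0329 tilt [ 0.012 -0.025 -1.   ] F [-0.1   0.92 -0.25] q [ 0.36  0.3  -0.01  0.03 -1.26  0.16] op 0.0191
shift cm [0.1  0.33 0.03]
[0.49436869 0.00077603 0.09141303]
280 (np.int64(297), np.int64(336), 40, 322)
295 (np.int64(301), np.int64(338), 38, 331)
310 (np.int64(303), np.int64(341), 36, 216)
325 (np.int64(306), np.int64(338), 32, 224)
340 (np.int64(309), np.int64(331), 23, 232)
355 (np.int64(309), np.int64(332), 17, 200)
370 (np.int64(313), np.int64(346), 34, 212)
385 (np.int64(316), np.int64(345), 30, 245)
400 None
```

>>> drive_tool --pt "0.1 0.06 0.015 0.12 0.22" --pt "0.05 0.06 0.015 0.12 0.22" --pt "0 0.03 0.015 0.12 0.22" --pt "0 0 0.015 0.12 0.22" --pt "0 0 0.015 0.12 0.22"

```text
clock: 23.47
tcp_pos: [0.5611, 0.0376, 0.148]
tcp_rot: [2.172, -2.266, 0.042]
wrist_force: [0.7, 0.2, -0.2]
opening: 0.0188
```

```bash
python3 -c "
from h import *
go([.559,.0345,.146]);print(observe()['torque'])"; python3 wl.py | sed -n '9,17p'
```

```text
t 23.4667 tcp [0.5611 0.0376 0.148 ] phi -1.6135 tilt [ 0.017 -0.021 -1.   ] F [ 0.66  0.2  -0.24] q [ 0.36  0.29 -0.01  0.03 -1.26 -0.41] op 0.0188
shift cm [0.31 0.2  0.21]
[ 0.23128496 -0.21507589  0.14233664]
280 (np.int64(297), np.int64(337), 41, 323)
295 (np.int64(299), np.int64(338), 40, 325)
310 (np.int64(302), np.int64(340), 39, 318)
325 (np.int64(304), np.int64(340), 37, 316)
340 (np.int64(308), np.int64(342), 35, 216)
355 (np.int64(311), np.int64(343), 32, 224)
370 (np.int64(313), np.int64(344), 32, 210)
385 None
400 None
```

>>> drive_tool --pt "0.1 0.03 0.02 0.12 0.22" --pt "0.1 0.03 0.02 0.12 0.22" --pt "0 0.03 0.02 0.12 0.22" --pt "0 0 0.02 0.12 0.22" --pt "0 0 0.02 0.12 0.22"

```text
clock: 23.98
tcp_pos: [0.5623, 0.0373, 0.1479]
tcp_rot: [-1.439, 2.78, -0.04]
wrist_force: [1.6, 0.7, 0.2]
opening: 0.0184
```

```bash
python3 -c "
from h import *
go([.559,.0345,.146]);print(observe()['torque'])"; python3 wl.py | sed -n '8,17p'
```

```text
t 23.9833 tcp [0.5623 0.0373 0.1479] phi -2.1862 tilt [ 0.022 -0.018 -1.   ] F [1.64 0.67 0.19] q [ 0.36  0.29 -0.01  0.03 -1.25 -0.98] op 0.0184
shift cm [0.42 0.11 0.19]
[ 0.06038977 -0.34976987  0.08571431]
265 (np.int64(296), np.int64(333), 38, 294)
280 (np.int64(296), np.int64(335), 40, 299)
295 (np.int64(298), np.int64(337), 40, 300)
310 (np.int64(301), np.int64(339), 38, 294)
325 (np.int64(304), np.int64(340), 37, 304)
340 (np.int64(307), np.int64(337), 31, 295)
355 (np.int64(309), np.int64(340), 13, 174)
370 None
385 None
400 (np.int64(290), np.int64(347), 21, 463)
```

>>> drive_tool --pt "0.15 0.03 0.03 0.12 0.22" --pt "0.15 0.03 0.03 0.12 0.22" --pt "0.1 0 0.03 0.12 0.22" --pt "0.05 0 0.03 0.12 0.22"

```text
clock: 24.42
tcp_pos: [0.5624, 0.0366, 0.1479]
tcp_rot: [-0.775, 3.018, -0.032]
wrist_force: [3.4, 1.1, -0.9]
opening: 0.0187
```

```bash
python3 -c "
from h import *
go([.559,.0345,.146]);print(observe()['torque'])"; python3 wl.py | sed -n '7,16p'
```

```text
t 24.4167 tcp [0.5624 0.0366 0.1479] phi -2.6386 tilt [ 0.03  -0.013 -0.999] F [ 3.39  1.1  -0.86] q [ 0.36  0.29 -0.02  0.02 -1.24 -1.43] op 0.0187
shift cm [ 0.4  -0.01  0.18]
[ 0.22569941 -0.7563238   0.10995187]
250 None
265 (np.int64(297), np.int64(330), 34, 233)
280 (np.int64(295), np.int64(333), 39, 289)
295 (np.int64(297), np.int64(335), 39, 291)
310 (np.int64(300), np.int64(337), 38, 299)
325 (np.int64(303), np.int64(338), 36, 271)
340 (np.int64(305), np.int64(341), 37, 272)
355 (np.int64(308), np.int64(343), 36, 270)
370 (np.int64(311), np.int64(339), 28, 253)
385 None
```

>>> drive_tool --pt "0 0 0.03 0.12 0.22" --pt "0 0 0.03 0.12 0.22" --pt "0 0 0.03 0.12 0.22" --pt "0 0 0.03 0.1 0.22"

```text
clock: 24.85
tcp_pos: [0.5625, 0.0357, 0.1475]
tcp_rot: [-0.111, 3.11, -0.025]
wrist_force: [0.4, 0.7, 0.8]
opening: 0.019
```

```bash
python3 -c "
from h import *
go([.559,.0345,.146]);print(observe()['torque'])"; python3 wl.py | sed -n '7,16p'
```

```text
t 24.85 tcp [0.5625 0.0357 0.1475] phi -3.0698 tilt [ 0.03  -0.015 -0.999] F [0.43 0.7  0.8 ] q [ 0.36  0.29 -0.02  0.03 -1.24 -1.87] op 0.019
shift cm [ 0.36 -0.09  0.14]
[ 0.36684389 -0.22366105  0.15039011]
250 None
265 (np.int64(297), np.int64(329), 33, 260)
280 (np.int64(295), np.int64(333), 39, 295)
295 (np.int64(297), np.int64(335), 39, 294)
310 (np.int64(300), np.int64(337), 37, 279)
325 (np.int64(304), np.int64(339), 35, 273)
340 (np.int64(311), np.int64(341), 30, 273)
355 (np.int64(328), np.int64(343), 16, 175)
370 (np.int64(299), np.int64(313), 12, 182)
385 (np.int64(297), np.int64(346), 30, 180)
```

The tool has turned 3.25 rad with about 0.14 rad of lag, so the handle has turned about 3.1 rad, half a turn. I'll open and withdraw.

>>> drive_tool --pt "0 0 0 0 0.6" --pt "0 0 0 0 0.6" --pt "0 0 0 0 0.6" --pt "0 0 0 0 0.6"

```text
clock: 25.28
tcp_pos: [0.5608, 0.0347, 0.1467]
tcp_rot: [-0.151, 3.112, -0.028]
wrist_force: [0.8, 0.4, 0.1]
opening: 0.0514
```

>>> drive_tool --pt "0 0 -1 0 0.6" --pt "0 0 -2 0 0.6" --pt "0 0 -3 0 0.6" --pt "0 0 -3 0 0.6" --pt "0 0 -3 0 0.6"

```text
clock: 25.7
tcp_pos: [0.5527, 0.0354, 0.2651]
tcp_rot: [-0.164, 3.13, -0.033]
wrist_force: [0.6, 0.8, -0.2]
opening: 0.0509
```

>>> drive_tool --pt "3 0 -3 0 0.6" --pt "3 0 -3 0 0.6" --pt "3 0 -2 0 0.6" --pt "3 0 0 0 0.6" --pt "2 0 0 0 0.6"

```text
clock: 26.12
tcp_pos: [0.4135, 0.0209, 0.3541]
tcp_rot: [-0.17, 3.119, -0.034]
wrist_force: [1.2, 0.0, 0.3]
opening: 0.0513
```

Run:
```python
from h import *
go([.559,.0345,.146])
for i in range(8): optics.camera('scene')
a=cam('scene','s9.png');b=cam('top','t9.png')
go([.559,.0345,.146])
ims={k:cv2.imread(f'pics/{k}.png') for k in('s0','t0','s9','t9','s6')}
def reg(k0,k1,box):
    u0,v0,u1,v1=box
    f=lambda k:cv2.cvtColor(ims[k][v0:v1,u0:u1],6).astype(np.float32)
    return np.round(cv2.phaseCorrelate(f(k0),f(k1)),2)
print('scene slicer housing',reg('s0','s9',(278,245,308,290)),'tray',reg('s0','s9',(410,265,515,330)),'bowlcup',reg('s0','s9',(165,235,215,300)))
print('top housing',reg('t0','t9',(330,205,362,275)),'tray',reg('t0','t9',(100,185,210,280)),'bowlcup',reg('t0','t9',(450,205,510,305)),'board',reg('t0','t9',(360,180,410,310)))
# foot edges in top
def foot(k):
    s=ims[k][215:280,280:332]; m=(s.min(2)>225).astype(np.uint8); return cv2.moments(m,True)['m00'],np.argwhere(m).min(0),np.argwhere(m).max(0)
print(foot('t0'),foot('t9'))
t=ims['t9'][:,:,::-1]
h=cv2.cvtColor(np.ascontiguousarray(t[215:265,292:322]),cv2.COLOR_RGB2HSV)
m=((h[...,0]<14)&(h[...,1]>130)).astype(np.uint8)
n,l,st,ce=cv2.connectedComponentsWithStats(m)
for i in range(1,n):
    if st[i,4]>40: c=cv2.findContours((l==i).astype(np.uint8),0,1)[0][0];print(st[i],ce[i]+[292,215],cv2.minAreaRect(c))
```

```text
t 26.1167 tcp [0.4135 0.0209 0.3541] phi -3.0323 tilt [ 0.019 -0.021 -1.   ] F [1.22 0.05 0.27] q [ 0.46 -0.03  0.13  0.03 -1.72 -1.92] op 0.0513
shift cm [-14.28   0.24  21.05]
t 26.6167 tcp [0.4156 0.0215 0.351 ] phi -3.0338 tilt [ 0.013 -0.023 -1.   ] F [0.47 0.25 0.37] q [ 0.46 -0.03  0.13  0.03 -1.72 -1.92] op 0.0512
shift cm [-14.18   0.25  20.65]Traceback (most recent call last):
  File "<stdin>", line 11, in <module>
  File "<stdin>", line 10, in reg
    return _wrapfunc(a, 'round', decimals=decimals, out=out)
    return _wrapit(obj, method, *args, **kwds)
    conv = _array_converter(obj)
ValueError: setting an array element with a sequence. The requested array has an inhomogeneous shape after 1 dimensions. The detected shape was (2,) + inhomogeneous part.
```

Run:
```python
from h import *
ims={k:cv2.imread(f'pics/{k}.png') for k in('s0','t0','s9','t9','s6')}
def reg(k0,k1,box):
    u0,v0,u1,v1=box
    f=lambda k:cv2.cvtColor(ims[k][v0:v1,u0:u1],6).astype(np.float32)
    s,r=cv2.phaseCorrelate(f(k0),f(k1));return np.round([*s,r],2)
print('scene housing',reg('s0','s9',(278,245,308,290)),'foot edge',reg('s0','s9',(300,278,348,292)),'tray',reg('s0','s9',(410,265,515,330)),'bowlcup',reg('s0','s9',(165,235,215,300)))
print('top housing',reg('t0','t9',(330,205,362,275)),'tray',reg('t0','t9',(100,185,210,280)),'bowlcup',reg('t0','t9',(450,205,510,305)))
print('jaw thumb/arm s6->s9',reg('s6','s9',(362,240,392,272)),'handle column s6,s9')
for k,b in(('t9',(292,215,322,265)),('t0',(292,215,322,265)),('s9',(318,222,342,250)),('s0',(318,212,342,240))):
    t=np.ascontiguousarray(ims[k][b[1]:b[3],b[0]:b[2],::-1]).astype(int)
    m=((t[...,0]>110)&(t[...,0]-t[...,2]>60)&(t[...,0]-t[...,1]>30)&(t[...,1]<150)).astype(np.uint8)
    n,l,st,ce=cv2.connectedComponentsWithStats(m)
    for i in range(1,n):
        if st[i,4]>40: c=cv2.findContours((l==i).astype(np.uint8),0,1)[0][0];print(k,st[i].tolist(),(ce[i]+b[:2]).round(1),cv2.minAreaRect(c))
w=cam('wrist');c=cam('top');print([proj(c,[.558,.0345,z]) for z in(.181,.186)])
```

```text
scene housing [-0.09  0.43  0.97] foot edge [0.07 0.08 0.65] tray [0.   0.08 0.79] bowlcup [0.01 0.08 0.95]
top housing [-0.03  0.04  0.99] tray [ 0.03 -0.13  0.65] bowlcup [ 0.   -0.01  0.96]
jaw thumb/arm s6->s9 [0.08 0.04 0.94] handle column s6,s9
t9 [0, 0, 17, 36, 194] [300.4 231.6] ((9.776923179626465, 15.984614372253418), (37.45848846435547, 14.015923500061035), 60.2551155090332)
t0 [0, 0, 19, 35, 215] [302.8 233.3] ((10.153278350830078, 16.28606605529785), (36.68286895751953, 13.806686401367188), 58.24052047729492)
s9 [0, 0, 24, 27, 606] [329.4 234.4] ((11.5, 13.0), (26.0, 23.0), 90.0)
s0 [0, 2, 24, 26, 501] [329.3 227.7] ((11.5, 14.5), (23.0, 25.0), 0.0)
[array([305.01521542, 240.48310614]), array([304.99097783, 240.17254469])]
```

Run:
```python
from h import *
for k in('t0','t9'):
    im=cv2.imread(f'pics/{k}.png')[:,:,::-1].astype(int)
    e=[]
    for v in range(226,252):
        r=im[v,298:316]; m=np.where((r[:,0]-r[:,2]>50)&(r[:,1]<120)&(r[:,0]-r[:,1]>30))[0]
        if 3<=len(m)<=9: e.append((v,m.mean()+298))
    e=np.array(e);p=np.polyfit(e[:,0],e[:,1],1);print(k,len(e),e[0],e[-1],'angle',np.arctan(p[0]).round(3))
```

```text
t0 9 [226.  303.5] [249.  306.5] angle 0.166
t9 26 [226. 306.] [251. 306.] angle 0.167
```

```bash
python3 -c "
from rig import order,observe
print(observe()['clock']);print(order.close_job())"
```

```text
26.7167
the job is handed in; nothing more can be done
None
```

The slicer's foot is clamped, the screw is tightened by about half a turn, and the job was handed in at 26.7 s with the arm clear of everything.

- **Jaw:** I pushed it down by the thumb rest at about 3 N until the pad bore on the foot. I then pressed to about 17.6 N, with almost no further travel, until it bound. That is above the 11–14 N you gave for binding.
- **Screw:** I turned the handle clockwise with the fingers loosely around it. The tool turned 3.25 rad and the handle lagged about 0.14 rad, so the screw moved about 3.1 rad.
- **First attempt:** The first push on the thumb rest did not slide the jaw, at up to about 8 N. The gripper seemed to be resting on the bar's cap, so I lifted off, turned it 90° and pushed again.

**Last checks:**
- **Slicer, tray, bowl and cup:** They moved no more than 0.13 px between first and last pictures. The exception is the slicer's housing in the scene view, which read 0.43 px; the top view put it at 0.05 px, so I take it as unmoved.
- **Jaw hold:** It has not slipped since it bound.
- **Handle:** It lies at the same angle as at the start, which fits half a turn. That fit is rough, from few and noisy pixels.
- **Not measured:** I had no reading of the clamping force or the jaw's tilt. That the jaw is bound rests on the push force and on its not slipping.

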